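Load and set up the relay tester

ROBOT

A 7-joint arm with a two-finger parallel gripper is mounted at the origin on a cart in front of the work surface, level with it; the furniture and walls round the work are solid. World frame = base frame: x ahead of the robot, y to its left, z up, the work surface at z = 0. Lengths are in m, angles in rad, forces in N, time in s.
With the tool pointing down it reaches from about 0.35 to 0.9 m from the base axis. Payload 19.9 kg.
Tool frame: the origin (TCP) lies midway between the tips of the shut fingers; the grasp point (between the pads) lies behind it (hold_point_z is the z of the grasp point in the tool frame, in m); z points along the fingers, y is the line along which they close (so a half turn about z gives the same grasp; the last joint's range is limited). The gripper opens to 94 mm and grips with 3 to 60 N. Pads are 16 mm wide; open, the fingers measure 119 mm over their backs; the gripper's body (75 mm by 177 mm) begins 78 mm behind the grasp point.
Start: joints at [1.175, 0.417, -0.01, 1.614, 0.005, 1.111, -0.053], TCP at [0.217, -0.586, 0.167] pointing down, gripper open.
Joint ranges: [-2.81, 2.81], [-0.39, 2.02], [-1.27, 1.25], [0.06, 2.57], [-1.19, 4.33], [0.19, 2], [-2.82, 2.82]. Speed limits (rad/s): [1.89, 1.89, 2.39, 2.39, 3.01, 3.01, 3.01].

INTERFACE

Orientations are given as a unit quaternion [x, y, z, w].
In Python, from workcell import get_state, camera, close_job, hold_point_z gives the robot as it stands.
- The arm moves only by the tool jog_arm, never from a script. Its argument "moves" is a list of rows, each an object of numbers: "x", "y", "z": the shift along the tool's x, y, z in units of 40 mm (1.0 is 40 mm); "spin": the turn about the tool's z in units of 6 degrees (1.0 is 6 degrees). A call has 1 to 5 rows; each row is the pose to reach, as a shift and turn from the pose commanded when the call began, along the tool's axes at that moment; what a row does not reach only later rows make up. A row lasts 1/10 s, in which the tool goes at most 50 mm and 8.59 degrees, less where a joint would pass 70% of its speed; a pose out of reach is approached as far as the arm can. A call with a gripper value outside its range is refused whole. "gripper" is the gripper command: -1 is fully open, 1 is shut, values between are in proportion, set as the call begins (left out, the last holds). The fingers move at their own pace and stop on an object; the grip force is fixed at half the most. Time passes only in rows, so rows that repeat a pose let the fingers close. It gives the time, the measured TCP pose, the force, the opening and the grip force at its end, in the units of the state.
- get_state(): the state, without advancing time (a new reading comes with each control period).
- camera(name): name is "side" or "top"; returns a dict with "img" (384x512x3 uint8, red, green, blue), "z_map" (384x512 float32, m along the optical axis (not along the pixel's ray), 0 where there is no reading), "camera_matrix" (3x3 intrinsics, pixels), "camera_from_world" (4x4, takes a point from world to camera coordinates). Camera axes: x right, y down, z forward; pixel columns grow to the right and rows downward; lengths in m; the calibration is good to about 2 mm. A picture is of the moment at which its call begins.
- close_job(): hands the job in; it is judged then, once.
The state is a dict: "clock": time; "q": joint angles; "dq": joint speeds; "tau": joint torques, N m; "position": TCP position; "ee_rot": TCP orientation; "contact_force": force on the tool from outside, world axes, zero at the start; "ft_torque": the same for the moment, N m; "grip_width": opening from 0.0 (shut) to 1.0 (fully open); "grip_force": force on a finger pad.
Only numpy, scipy, OpenCV 4.12 (cv2) and the standard library are available. Lean on these libraries where they do the work, as an engineer would, in place of code of your own. Each camera call takes 0.05 s, during which the arm holds its last target. There are 200 camera calls.

TASK

Get the relay tester ready for a run: take the blue screwdriver from its rack, hold the red recessed release in the drawer's front ledge down with the blade while you slide the drawer all the way out, and stand the screwdriver back in a free hole of the rack. Set every blue relay module that lies on the bench flat into a socket of its own in the drawer and push the drawer fully home until its release latches again. Also, whenever you like, turn the test-current collar until the number 6 stands at the red index, and tilt the folding display up until it stands 110 degrees open (leaning back 20 degrees past upright). Leave the other things on the bench alone.

Things in the scene. Friction and masses are not known exactly. Their poses are not given: they have to be found in the camera images.
- tester: relay tester, light grey bench instrument screwed down, 140 mm deep (x) by 310 mm wide (y). Origin on the bench; body spans x -75 to +65, y -155 to +155 mm; x points away from its front, y left, z up. Left: hood 64 mm high, front face at x = -40 mm, drawer under it, display folded on it. Right third: deck 52 mm high with the collar. Sites on tester and drawer share its axes
- drawer (a joint): drawer travel: 0 home, 0.075 m fully out (stop), along the tester's -x, friction 1.5 N. A spring latch locks it at home until the release is pressed 5 mm or more; past 10 mm out the release may come up. Pushed home from the front it latches by itself over a cam (up to 6 N in the last 15 mm). Its front ledge is 35 mm deep, 188 mm wide, its top 32 mm above the bench
- drawer_front (a point): middle of the drawer's front face, 21 mm above the bench (the face reaches from 10 to 32 mm above the bench). Push here along the tester's +x to close the drawer
- release (a joint): how far the red release button is pressed: 0 up, 0.007 m bottomed. Spring: 2 N at first, 4.6 N at the bottom. It moves straight down and rides on the drawer
- release_top (a point): centre of the top face of the red release button, sunk 10 mm below the top of the drawer's front ledge in a round hole 12 mm across (too narrow for fingers) with a red ring round it; 70 mm left (+y) of the drawer's middle, 17.5 mm behind its front face
- socket0 (a point): middle of the floor of the left socket in the drawer. A socket is a pocket 40 mm (x) by 56 mm (y), walls 8 mm high, floor 22 mm above the bench; it takes one module with its 48 mm side along y, either way round. Drawer out: sockets lie 52 mm in front of the hood's face; home: under the hood
- socket1 (a point): the same for the middle socket, 59 mm to the right
- socket2 (a point): the same for the right socket, another 59 mm to the right
- collar (a joint): angle of the test-current collar, rad: 0 with the number 0 at the red index, 0.5236 (30 degrees) more per number, up to 4.712 at 9; 6 is 3.142. Clockwise seen from above raises the number. A spring ball makes it click into each number: about 0.15 Nm to turn it on; let go, it falls into the nearest number
- collar_grip (a point): point on the collar's upright axis at gripping height, 86 mm above the bench. The collar is a knurled dark cylinder 42 mm across, from 62 to 94 mm above the bench, on a black skirt 68 mm across and 8 mm high with white numbers 0 to 9; the red index line is on the deck at its -x side
- screen (a joint): opening angle of the folding display, rad: 0 shut flat on the hood, 1.571 upright, 1.920 the wanted 110 degrees, 2.3 end stop. Stiff hinge (0.40 Nm) that stays where it is left; 3 to 6 N at the pull bar
- screen_bar (a point): middle of the display's pull bar, a steel rod 9 mm thick and 80 mm long along y, held 32 mm beyond the display's free edge by an arm at each end, 122 mm from the hinge axis; 70 mm above the bench when shut, with only the drawer's ledge below it. Turns with the display
- screen_hinge (a point): point on the display's hinge axis in line with the middle of the pull bar, at the rear of the hood, 70.5 mm above the bench; the axis runs along the tester's y
- rack_hole1 (a point): mouth of the middle hole of the blue steel screwdriver rack (plate 50 x 190 mm on end plates, screwed down, top 82 mm above the bench). Three holes 11 mm across go through the 6 mm plate, 60 mm apart along the rack's y; 72 mm free below it. The -y hole holds a fixed red screwdriver, the other two the blue and the yellow one, either way
- rack_hole2 (a point): the same for the hole at the rack's +y end
- driver_blue: blue screwdriver, 134 mm long, 60 g, standing blade down in the rack. Origin 9 mm beside its centre line; x points from handle to blade. Handle 18 mm square to the fingers and 70 mm long, its lower end rests on the rack's plate; below it a round shaft 4 mm thick and 60 mm long. The other hole may be occupied, its own is free for putting back
- driver_grip (a point): point on the blue screwdriver's centre line in its handle, 24 mm above the handle's lower end and 84 mm above the blade's tip. z points from blade to handle (up when it stands); x and y are square to the handle's flat sides: grasp along either
- driver_yellow: yellow screwdriver in the other hole of the rack, handle 16 mm thick and 65 mm long; leave it. Origin 8 mm beside its centre line
- module_a: blue potted relay module, a block 32 x 48 mm, 26 mm high to its flat top (30 with the studs), about 80 g, lying flat. Origin: centre of its underside; x across the 32 mm side, y along the 48 mm side, z up. Grasp it across the 32 mm side. Two or three modules are present; an absent one reads None
- module_b: as module_a
- module_c: as module_a
- jar_screws: clear jar of screws with a black lid, 48 mm across, 58 mm high; bystander. Origin: centre of its underside
- solder_spool: spool of solder wire, 55 mm across, 45 mm high; bystander. Origin: centre of its underside
- flux_bottle: white bottle with a black cap, 41 mm across, 89 mm high; bystander. Origin: centre of its underside
Things that resemble listed ones, but are neither listed nor needed, are in the scene too. Leave any yellow look-alike of the module_c alone.

How it is judged:
By the outcome, as a careful person would: the job done as asked, in the order asked, and still so for the second after the job is handed in, with the robot touching nothing.
Of module_a, module_b, module_c only 2 to 3 are there at a start; the rules pass over those that are not, and their reading is None.
At some moment in a run one of module_a, module_b, module_c may be knocked a few centimetres aside while the robot is not near it.
It also fails if it takes over 208 s, if anything falls off the work surface, if the arm or the gripper's body presses on something with over 40 N, if the wrist force passes 120 N, or if a joint passes its speed limit or range.

## Working session

There is one attempt and no reset: what is moved stays moved. The work goes in short steps, Python scripts to look and compute and a tool call to move; the robot and the scene stay as the last step left them, time stands still between calls to the robot, and variables do not carry over. Pictures are saved under pics/ and viewed, at most 14 in all, crops included, and the job is handed in when it is done.

Besides the shell and the picture viewer there is one more tool, called as a command line: name --argument value ..., lists and objects as JSON in quotes. jog_arm: Moves the arm, as the interface text tells. Its arguments: {"type":"object","properties":{"moves":{"type":"array","items":{"type":"object","properties":{"x":{"type":"number"},"y":{"type":"number"},"z":{"type":"number"},"spin":{"type":"number"}}}},"gripper":{"type":"number"}},"required":["moves"]}

```bash
ls; mkdir -p pics
cat > h.py <<'E'
import numpy as np, cv2
from workcell import *
def snap(n):
    c=camera(n); np.savez('/tmp/%s.npz'%n,**{k:c[k] for k in ('img','z_map','camera_matrix','camera_from_world')}); return c
def load(n): return dict(np.load('/tmp/%s.npz'%n))
def save(c,f,box=None,s=1):
    im=c['img'][...,::-1]
    if box: im=im[box[1]:box[3],box[0]:box[2]]
    cv2.imwrite('pics/'+f,cv2.resize(np.ascontiguousarray(im),None,fx=s,fy=s,interpolation=cv2.INTER_CUBIC))
def w(c,u,v,z=None):
    K=c['camera_matrix'];T=np.linalg.inv(c['camera_from_world'])
    r=np.linalg.inv(K)@[u,v,1.]
    if z is None:
        p=c['z_map'][int(round(v))-1:int(round(v))+2,int(round(u))-1:int(round(u))+2]; d=np.median(p[p>0])
    else:
        d=(z-T[2,3])/(T[:3,:3]@r)[2]
    return (T@np.r_[r*d,1])[:3]
def px(c,p):
    q=c['camera_matrix']@(c['camera_from_world']@np.r_[p,1])[:3]; return q[:2]/q[2]
E
python3 - <<'E'
from h import *
for n in('top','side'):
    c=snap(n);save(c,n+'0.png',s=1.5);T=np.linalg.inv(c['camera_from_world']);print(n,T.round(3).tolist(),c['camera_matrix'].round(1).tolist())
print(get_state(),hold_point_z() if callable(hold_point_z) else hold_point_z)
E
```

```text
pics
top [[0.0, -0.993, 0.118, 0.433], [-1.0, -0.001, -0.009, -0.048], [0.009, -0.118, -0.993, 1.536], [0.0, 0.0, 0.0, 1.0]] [[477.1, 0.0, 258.8], [0.0, 477.1, 186.7], [0.0, 0.0, 1.0]]
side [[0.975, -0.077, 0.208, 0.295], [-0.222, -0.377, 0.899, -1.277], [0.01, -0.923, -0.385, 0.615], [0.0, 0.0, 0.0, 1.0]] [[497.2, 0.0, 253.2], [0.0, 497.2, 192.8], [0.0, 0.0, 1.0]]
{'clock': 0.1, 'q': array([ 1.17551854,  0.41790256, -0.01029427,  1.61408506,  0.00473207,
        1.11073506, -0.0530002 ]), 'dq': array([ 0.00080438, -0.00066205, -0.00049043, -0.00029098, -0.0007823 ,
       -0.00013954,  0.00075861]), 'tau': array([ 5.15198873e-03, -8.52563524e+01,  6.41740300e-01, -4.26688635e+01,
       -4.89063829e-02,  1.63405167e-02,  1.33677290e-04]), 'position': array([ 0.21636751, -0.58594899,  0.1667074 ]), 'ee_rot': array([ 9.84394533e-01,  1.75974703e-01, -1.55187852e-04, -5.31641482e-04]), 'contact_force': array([ 0.12169036, -0.68003385, -0.20381021]), 'ft_torque': array([-0.06207476,  0.04893537, -0.00201655]), 'grip_force': 0.0, 'grip_width': 1.0037362828487473} -0.0188
```

View pics/top0.png

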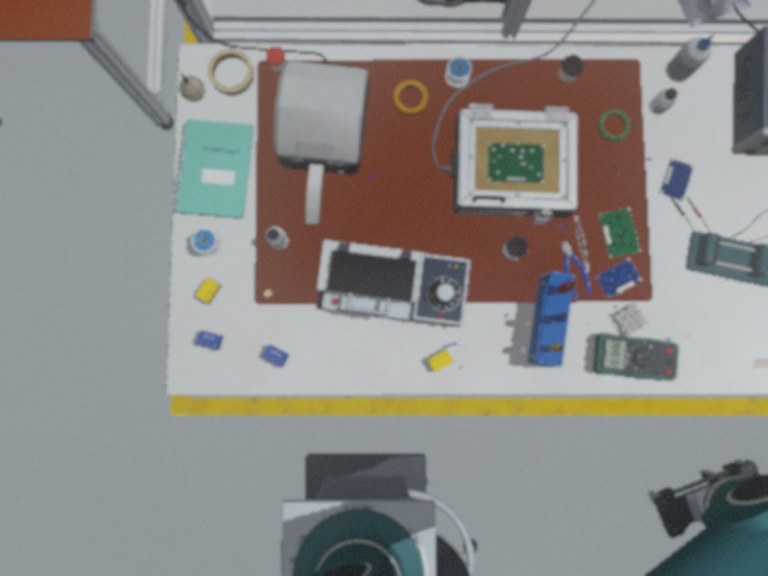

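View pics/side0.png

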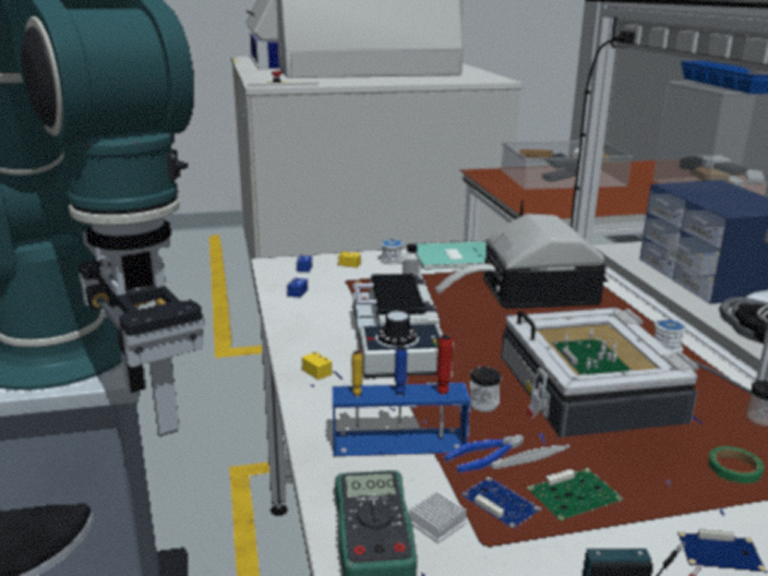

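The top view shows the tester at about (318–470, 240–325) and the rack at (550, 318). Two blue modules lie at (208, 340) and (275, 355), and the two yellow look-alikes at (207, 290) and (440, 358). The side view shows yellow at (357, 370), blue in the middle at (401, 368), and red at (445, 365).

Run:
```python
from h import *
c=load('top'); save(c,'t1.png',(205,155,320,220),6.9)
save(c,'t2.png',(115,180,205,250),6)
d=load('side'); save(d,'s1.png',(210,170,325,310),4.2)
```

```text
(no output)
```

View pics/t1.png

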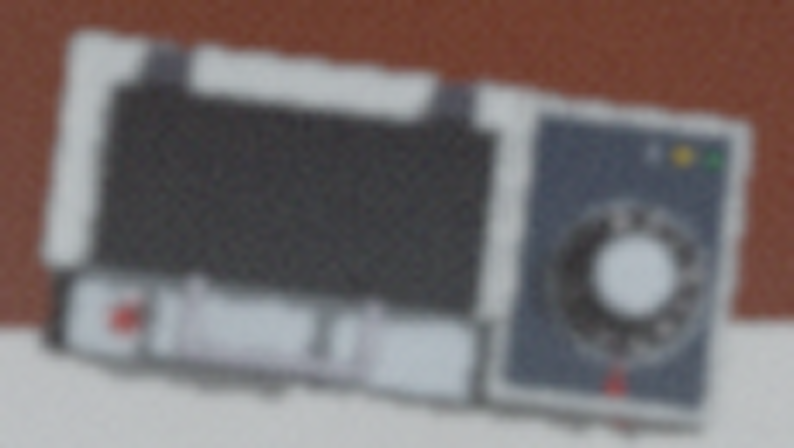

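View pics/t2.png

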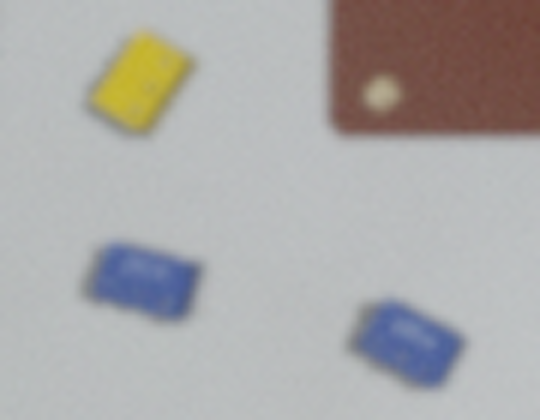

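View pics/s1.png

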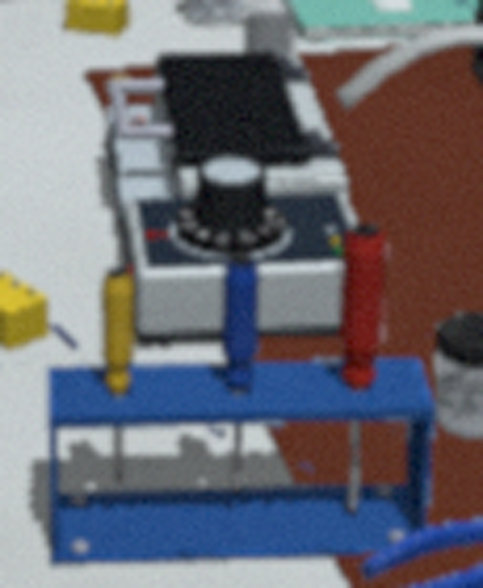

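Release red spot is at (124, 318) in t1, collar top at (635, 277) and red index at (615, 383). In t2 the two blue modules are at (147, 282) and (410, 342). In s1 the handle feet are at (118, 385) for yellow, (240, 385) for blue and (358, 378) for red.

Run:
```python
from h import *
from scipy.optimize import least_squares
c=load('top');d=load('side')
f=lambda u,v:(205+(u+.5)/6.9-.5,155+(v+.5)/6.9-.5)
g=lambda u,v:(210+(u+.5)/4.2-.5,170+(v+.5)/4.2-.5)
pts={'RL':((75,33),.064,(65,155)),'RR':((750,122),.052,(65,-155)),'FR':((708,412),.052,(-75,-155)),'HL':((45,268),.064,(-40,155))}
W={};A=[];B=[]
for k,(p,z,t) in pts.items():
    q=w(c,*f(*p),z);print(k,q.round(4),w(c,*f(*p)).round(3));A.append(q[:2]);B.append(np.array(t)/1e3)
A=np.array(A);B=np.array(B)
def res(p):
    R=np.array([[np.cos(p[2]),-np.sin(p[2])],[np.sin(p[2]),np.cos(p[2])]]);return (B@R.T+p[:2]-A).ravel()
s=least_squares(res,[.5,0,0]);print('tester',s.x,np.degrees(s.x[2]),(s.fun*1e3).round(1))
x=s.x;R=np.array([[np.cos(x[2]),-np.sin(x[2])],[np.sin(x[2]),np.cos(x[2])]])
for n,p,z in [('release',(124,318),.027),('collar',(635,277),.094),('index',(615,383),.052),('barL',(185,345),.074),('barR',(365,370),.074)]:
    q=w(c,*f(*p),z);print(n,q.round(4),'tester',(R.T@(q[:2]-x[:2])*1e3).round(1),'depth',w(c,*f(*p)).round(3))
for n,p in [('yel',(118,385)),('blue',(240,385)),('red',(358,378))]:print(n,w(d,*g(*p),.082).round(4))
print('blue top',w(d,*g(240,268),.152).round(4))
hsv=cv2.cvtColor(c['img'],cv2.COLOR_RGB2HSV)
m=cv2.inRange(hsv,(105,110,60),(130,255,255))
n,l,st,ce=cv2.connectedComponentsWithStats(m)
for i in range(1,n):
    if st[i,4]>40:
        v,u=np.where(l==i);P=np.array([w(c,a,b,.026)[:2] for a,b in zip(u,v)],np.float32)*1000
        print(ce[i].round(1),st[i,4],cv2.minAreaRect(P),P.mean(0))
save(c,'t3.png',(345,175,395,250),8)
save(c,'t4.png',(280,178,315,220),14)
```

```text
RL [0.6941 0.0742 0.064 ] [0.705 0.079 0.002]
RR [ 0.6557 -0.2328  0.052 ] [ 0.663 -0.239  0.002]
FR [ 0.5234 -0.2121  0.052 ] [ 0.523 -0.212  0.051]
HL [0.5871 0.0865 0.064 ] [0.593 0.092 0.005]
tester [ 0.61138366 -0.0706342  -0.11456013] -6.56381184109982 [-0.5  1.7  2.5  0.8 -4.3 -3.9  2.3  1.4]
release [0.5679 0.0533 0.027 ] tester [-57.3 118.1] depth [0.569 0.054 0.021]
collar [ 0.5803 -0.176   0.094 ] tester [ -18.8 -108.2] depth [ 0.58  -0.176  0.095]
index [ 0.5365 -0.1702  0.052 ] tester [ -63.  -107.5] depth [ 0.536 -0.17   0.054]
barL [0.5517 0.0229 0.074 ] tester [-70.   86.1] depth [0.552 0.023 0.074]
barR [ 0.5406 -0.0572  0.074 ] tester [-71.8   5.3] depth [ 0.541 -0.057  0.074]
yel [ 0.4695 -0.3878  0.082 ]
blue [ 0.5291 -0.4003  0.082 ]
red [ 0.5888 -0.4058  0.082 ]
blue top [ 0.5255 -0.4085  0.152 ]
[306.3  44.9] 44 ((1084.9400634765625, -217.6162109375), (27.6200008392334, 33.21154022216797), 0.25536730885505676) [1085.2504  -218.59273]
[449.8 123.3] 73 ((825.3209228515625, -689.0433349609375), (32.27394104003906, 54.581485748291016), 56.65747833251953) [ 821.3543 -682.6492]
[367.4 211.6] 1031 ((549.1475219726562, -411.6150207519531), (71.08660888671875, 230.26812744140625), 79.19727325439453) [ 533.9594  -406.52335]
[411.5 184.2] 269 ((620.0332641601562, -550.64013671875), (43.92893981933594, 75.47026062011719), 30.51890754699707) [ 621.4331 -549.9657]
[139.1 226.8] 61 ((486.3337097167969, 315.74383544921875), (41.4279670715332, 21.656049728393555), 77.58871459960938) [485.076  314.9129]
[183.8 237.6] 47 ((453.37725830078125, 176.295654296875), (39.475318908691406, 20.495153427124023), 66.30851745605469) [451.34647 174.03044]
```

View pics/t3.png

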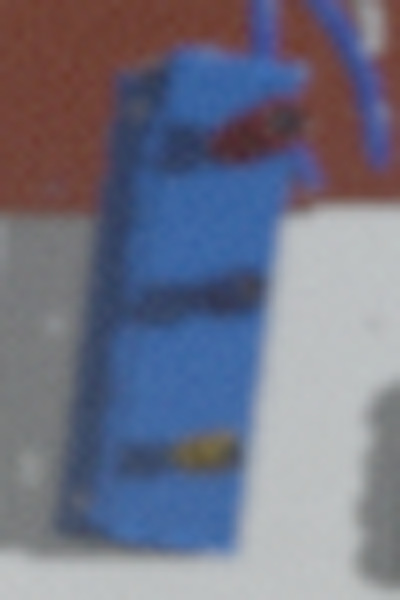

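View pics/t4.png

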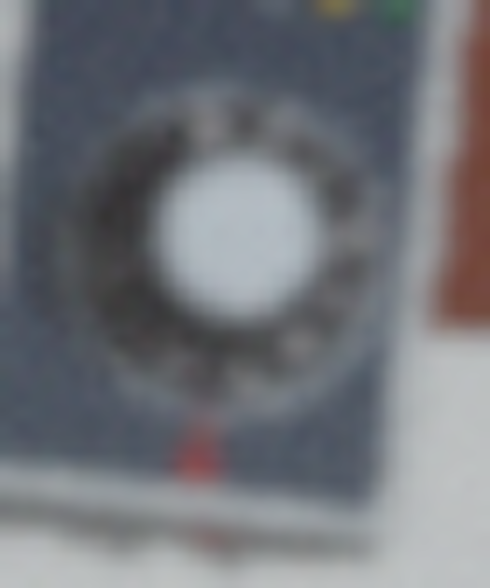

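Run:
```python
from h import *
c=load('top');d=load('side')
ctr=np.array([.5803,-.176]);fw=np.radians(180-7.5)
cols=[]
for cam in(c,d):
    I=cv2.cvtColor(cam['img'],cv2.COLOR_RGB2GRAY)
    o=[]
    for r in np.linspace(.024,.032,9):
        a=fw+np.radians(np.arange(0,360,1.5))   # counterclockwise from index
        uv=np.array([px(cam,np.r_[ctr+r*np.array([np.cos(t),np.sin(t)]),.062]) for t in a],np.float32)
        o.append(cv2.remap(I,uv[None,:,0],uv[None,:,1],cv2.INTER_CUBIC)[0])
    o=np.array(o);cols.append(o)
    print([int(x) for x in o[3:7].mean(0)[::5]])
big=np.vstack([cv2.resize(o,(720,150),interpolation=cv2.INTER_CUBIC) for o in cols])
I=cv2.resize(np.ascontiguousarray(d['img'][200:240,240:290,::-1]),(720,450),interpolation=cv2.INTER_CUBIC)
cv2.imwrite('pics/p.png',np.vstack([cv2.resize(I,(720,290)),cv2.cvtColor(big,cv2.COLOR_GRAY2BGR)]))
print(w(c,345+245/8,175+290/8,.150),w(c,345+200/8,175+300/8,.082),w(c,345+205/8,175+453/8,.147),w(c,345+285/8,175+118/8,.15),w(c,345+245/8,175+290/8))
g=lambda u,v:(210+(u+.5)/4.2-.5,170+(v+.5)/4.2-.5)
for v in (290,310,330,350):print(w(d,*g(241,v)).round(4))
```

```text
[80, 96, 113, 108, 95, 100, 110, 106, 93, 95, 104, 98, 89, 99, 118, 108, 86, 81, 93, 95, 89, 101, 110, 99, 87, 110, 122, 102, 69, 67, 63, 61, 58, 55, 55, 55, 62, 67, 70, 67, 62, 64, 68, 71, 78, 93, 93, 83]
[59, 77, 81, 72, 56, 62, 100, 87, 40, 71, 89, 47, 32, 65, 82, 71, 37, 47, 59, 49, 55, 70, 78, 78, 69, 69, 89, 92, 60, 27, 21, 28, 23, 29, 26, 27, 27, 18, 24, 16, 21, 28, 30, 42, 72, 92, 84, 67]
[ 0.52649425 -0.40097623  0.15      ] [ 0.52724352 -0.40098055  0.082     ] [ 0.4674342  -0.38548151  0.147     ] [ 0.58955932 -0.4174688   0.15      ] [ 0.52641974 -0.40069464  0.15110415]
[ 0.5259 -0.4101  0.1408]
[ 0.5259 -0.4108  0.1303]
[ 0.5263 -0.4101  0.1188]
[ 0.5261 -0.4117  0.1086]
```

View pics/p.png

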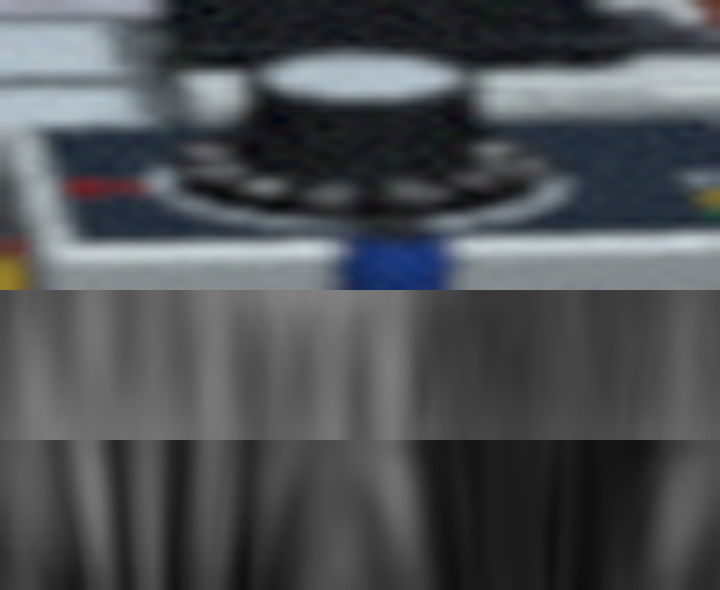

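The top view shows marks at 15° mod 30 from the index, with the empty gap centred near 240°. That puts the index between 2 and 3, and number 6 about 105° counterclockwise of it. I'll do the display first, since its bar would be in the way of the drawer work, then the collar.

```bash
cat >> h.py <<'E'
def yaw():
    from scipy.spatial.transform import Rotation as Ro
    M=Ro.from_quat(get_state()['ee_rot']).as_matrix();return np.degrees(np.arctan2(M[1,0],M[0,0]))
def plan(*goals,start=None):
    s=get_state();P=np.array(s['position']) if start is None else np.array(start[:3],float);y=yaw() if start is None else start[3]
    print('at',P.round(4),round(y,2),'F',s['contact_force'].round(1),'grip',round(float(s['grip_width']),3),'t',round(s['clock'],1))
    for g in goals:
        d=np.array(g[:3])-P;a=np.radians(y)
        X=np.array([np.cos(a),np.sin(a),0]);Y=np.array([np.sin(a),-np.cos(a),0])
        sp=-(((g[3]-y)+180)%360-180)
        n=max(np.linalg.norm(d)/.05,abs(sp)/8.59)
        print('x %.3f y %.3f z %.3f spin %.3f rows %.1f'%(X@d/.04,Y@d/.04,-d[2]/.04,sp/6,n))
        P=np.array(g[:3]);y=g[3]
E
python3 -c "
from h import *
plan((.3,-.45,.3,50),(.546,-.0172,.2,82.3),(.546,-.0172,.051,82.3))"
```

```text
at [ 0.2164 -0.5859  0.1667] 20.27 F [ 0.1 -0.7 -0.2] grip 1.004 t 0.1
x 3.139 y -2.464 z -3.332 spin -4.955 rows 4.2
x 12.242 y -2.244 z 2.500 spin -5.383 rows 10.2
x 0.000 y 0.000 z 3.725 spin -0.000 rows 3.0
```

jog_arm --moves '[{"x": 3.14,"y": -2.46,"z": -3.33,"spin": -4.95},{"x": 3.14,"y": -2.46,"z": -3.33,"spin": -4.95},{"x": 3.14,"y": -2.46,"z": -3.33,"spin": -4.95},{"x": 3.14,"y": -2.46,"z": -3.33,"spin": -4.95},{"x": 3.14,"y": -2.46,"z": -3.33,"spin": -4.95}]' --gripper 0.48

```text
clock: 0.6
position: [0.3038, -0.448, 0.3043]
ee_rot: [0.905, 0.426, 0.001, 0.002]
contact_force: [0.1, -0.8, -0.4]
grip_width: 0.614
grip_force: 0.0
```

jog_arm --moves '[{"x": 6.1,"y": -1.1},{"x": 6.1,"y": -1.1},{"x": 6.1,"y": -1.1},{"x": 6.1,"y": -1.1},{"x": 6.1,"y": -1.1}]'

```text
$.moves[0]: bad value
```

jog_arm --moves '[{"x": 6.1,"y": -1.1,"z": 2.5},{"x": 6.1,"y": -1.1,"z": 2.5},{"x": 6.1,"y": -1.1,"z": 2.5},{"x": 6.1,"y": -1.1,"z": 2.5},{"x": 6.1,"y": -1.1,"z": 2.5}]'

```text
$.moves[0]: bad value
```

jog_arm --moves '[{"spin": -5.4},{"spin": -5.4},{"spin": -5.4},{"spin": -5.4},{"spin": -5.4}]'

```text
$.moves[0]: bad value
```

```bash
python3 -c "
from h import *
plan((.546,-.0172,.12,82.3),(.546,-.0172,.051,82.3))"
```

```text
at [ 0.3038 -0.448   0.3043] 50.4 F [ 0.1 -0.8 -0.4] grip 0.614 t 0.6
x 12.159 y -2.201 z 4.608 spin -5.317 rows 10.6
x 0.000 y 0.000 z 1.725 spin -0.000 rows 1.4
```

jog_arm --moves '[{"x": 4.1,"y": -0.7},{"x": 4.1,"y": -0.7},{"x": 4.1,"y": -0.7},{"x": 4.1,"y": -0.7}]'

```text
$.moves[0]: bad value
```

jog_arm --moves '[{"x": 4.1,"y": -0.7},{"x": 4.1,"y": -0.7},{"x": 4.1,"y": -0.7},{"x": 4.1,"y": -0.7}]'

```text
$.moves[0]: bad value
```

jog_arm --moves '[{"x": 4,"y": -0.8,"z": 3,"spin": -3},{"x": 4,"y": -0.8,"z": 3,"spin": -3},{"x": 4,"y": -0.8,"z": 3,"spin": -4},{"x": 4,"y": -0.8,"z": 3,"spin": -4.9},{"x": 4,"y": -0.8,"z": 3,"spin": -4.9}]'

```text
clock: 1.1
position: [0.379, -0.3024, 0.1769]
ee_rot: [0.767, 0.642, 0.0, -0.003]
contact_force: [-0.1, -1.1, 0.7]
grip_width: 0.265
grip_force: 0.0
```

```bash
python3 -c "
from h import *
plan((.546,-.0172,.12,82.3),(.546,-.0172,.051,82.3))"
```

```text
at [ 0.379  -0.3024  0.1769] 79.83 F [-0.1 -1.1  0.7] grip 0.265 t 1.1
x 7.755 y 2.851 z 1.422 spin -0.411 rows 6.7
x 0.000 y 0.000 z 1.725 spin -0.000 rows 1.4
```

jog_arm --moves '[{"x": 4,"y": 1.5,"z": 0,"spin": -0.4},{"x": 4,"y": 1.5,"z": 0,"spin": -0.4},{"x": 4,"y": 1.5,"z": 0,"spin": -0.4},{"x": 4,"y": 1.5,"z": 0,"spin": -0.4}]'

```text
clock: 1.5
position: [0.4687, -0.1578, 0.1803]
ee_rot: [0.755, 0.655, 0.0, -0.0]
contact_force: [-1.1, -0.5, -0.6]
grip_width: 0.26
grip_force: 0.0
```

jog_arm --moves '[{"x": 3.7,"y": 1.4},{"x": 3.7,"y": 1.4},{"x": 3.7,"y": 1.4},{"x": 3.7,"y": 1.4}]'

```text
$.moves[0]: bad value
```

```bash
python3 -c "
from h import *
plan((.546,-.0172,.12,82.3),(.546,-.0172,.051,82.3))"
```

```text
at [ 0.4687 -0.1578  0.1803] 81.9 F [-1.1 -0.5 -0.6] grip 0.26 t 1.5
x 3.752 y 1.417 z 1.508 spin -0.067 rows 3.4
x 0.000 y 0.000 z 1.725 spin -0.000 rows 1.4
```

All four keys are required in every row.

jog_arm --moves '[{"x": 3.75,"y": 1.42,"z": 1.5,"spin": 0},{"x": 3.75,"y": 1.42,"z": 1.5,"spin": 0},{"x": 3.75,"y": 1.42,"z": 1.5,"spin": 0},{"x": 3.75,"y": 1.42,"z": 1.5,"spin": 0},{"x": 3.75,"y": 1.42,"z": 1.5,"spin": 0}]'

```text
clock: 2.0
position: [0.545, -0.0184, 0.1188]
ee_rot: [0.755, 0.655, -0.0, -0.001]
contact_force: [-0.9, 0.4, 0.7]
grip_width: 0.261
grip_force: 0.0
```

```bash
python3 -c "
from h import *
plan((.546,-.0172,.051,82.3))
c=snap('side');save(c,'s2.png',(180,120,360,250),4.2)"
```

```text
at [ 0.545  -0.0184  0.1188] 81.91 F [-0.9  0.4  0.7] grip 0.261 t 2.0
x 0.033 y 0.022 z 1.695 spin -0.066 rows 1.4
```

View pics/s2.png

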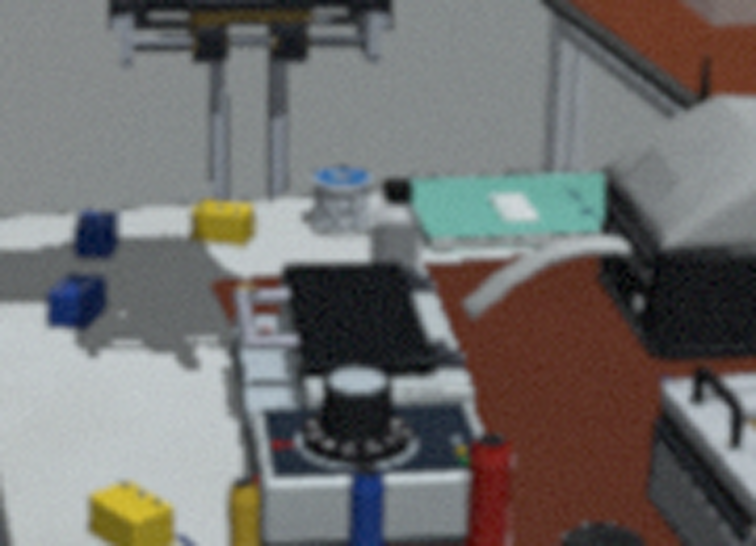

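The fingertips at (220, 195) and (280, 195) straddle the pull bar at column 245, so I can descend and close.

jog_arm --moves '[{"x": 0,"y": 0,"z": 0.8,"spin": 0},{"x": 0,"y": 0,"z": 1.7,"spin": 0},{"x": 0,"y": 0,"z": 1.7,"spin": 0}]'

```text
clock: 2.35
position: [0.542, -0.0229, 0.0493]
ee_rot: [0.757, 0.654, -0.002, -0.002]
contact_force: [0.3, -0.8, -0.7]
grip_width: 0.266
grip_force: 0.0
```

jog_arm --moves '[{"x": 0,"y": 0,"z": 0,"spin": 0},{"x": 0,"y": 0,"z": 0,"spin": 0},{"x": 0,"y": 0,"z": 0,"spin": 0},{"x": 0,"y": 0,"z": 0,"spin": 0}]' --gripper 1

```text
clock: 2.75
position: [0.5454, -0.021, 0.0535]
ee_rot: [0.756, 0.654, 0.0, 0.001]
contact_force: [1.6, -0.5, -0.2]
grip_width: 0.006
grip_force: 0.0
```

```bash
python3 -c "
from h import *
plan((.546,-.0172,.051,82.3))
c=snap('side');save(c,'s3.png',(230,170,300,225),10)"
```

```text
at [ 0.5454 -0.021   0.0535] 81.76 F [ 1.6 -0.5 -0.2] grip 0.006 t 2.8
x 0.097 y 0.001 z 0.063 spin -0.090 rows 0.1
```

View pics/s3.png

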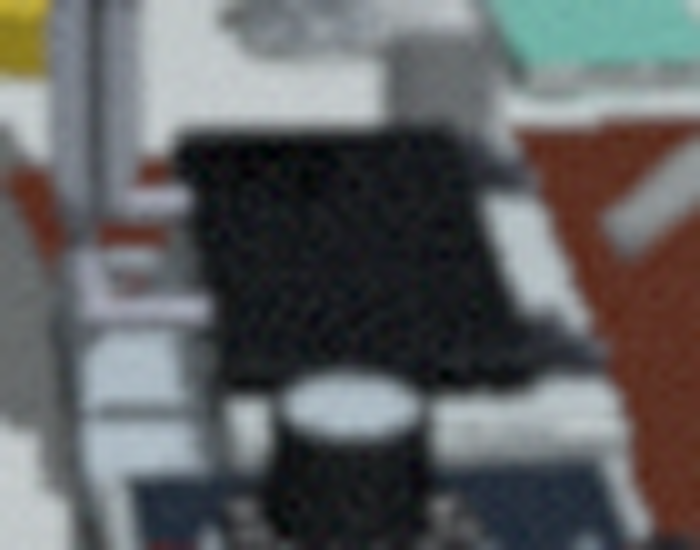

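```bash
python3 -c "
from h import *
c=load('side')
for p in [(.5454,-.021,.0535),(.546,-.0172,.07),(.552,.023,.07),(.5405,-.057,.07)]:print((px(c,p)-[230,170])*10)
for u,v in [(90,270),(90,300),(150,305),(160,198),(70,100),(120,100),(70,220),(120,220),(80,290)]:print(u,v,w(c,230+u/10,170+v/10).round(3))
t=snap('top')
print(px(t,(.546,-.0172,.07)));save(t,'t5.png',(215,165,285,225),10)
"
```

```text
[ 89.46996259 318.8447905 ]
[ 88.83894847 259.45861245]
[ 81.93379615 204.39896132]
[ 97.63159788 316.82942163]
90 270 [ 0.542 -0.038  0.076]
90 300 [ 0.539 -0.056  0.075]
150 305 [ 0.555 -0.06   0.073]
160 198 [0.573 0.014 0.074]
70 100 [ 0.538 -0.03   0.124]
120 100 [ 0.552 -0.031  0.123]
70 220 [ 0.544 -0.002  0.076]
120 220 [0.591 0.158 0.007]
80 290 [ 0.537 -0.048  0.075]
[244.47224207 206.54159681]
```

View pics/t5.png

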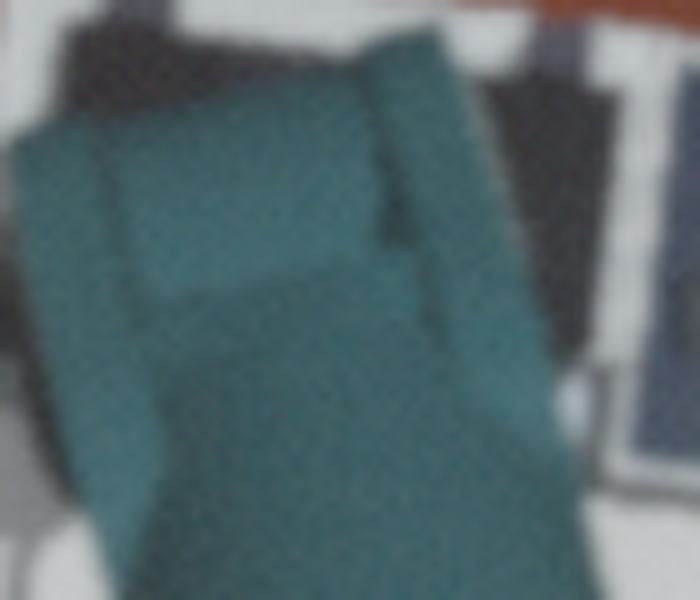

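```bash
python3 -c "
from h import *
c=load('side')
K=c['camera_matrix'];T=np.linalg.inv(c['camera_from_world'])
for v in range(182,206,1):
  print(v,[tuple((w(c,u,v)*1e3).astype(int)) for u in (235,237,239,241,243)])
"
```

```text
182 [(np.int64(534), np.int64(-22), np.int64(115)), (np.int64(538), np.int64(-30), np.int64(117)), (np.int64(543), np.int64(-30), np.int64(117)), (np.int64(549), np.int64(-31), np.int64(117)), (np.int64(554), np.int64(-30), np.int64(116))]
183 [(np.int64(533), np.int64(-23), np.int64(112)), (np.int64(538), np.int64(-29), np.int64(114)), (np.int64(543), np.int64(-29), np.int64(114)), (np.int64(549), np.int64(-31), np.int64(114)), (np.int64(554), np.int64(-30), np.int64(113))]
184 [(np.int64(533), np.int64(-25), np.int64(110)), (np.int64(538), np.int64(-27), np.int64(110)), (np.int64(544), np.int64(-28), np.int64(110)), (np.int64(549), np.int64(-30), np.int64(110)), (np.int64(554), np.int64(-31), np.int64(111))]
185 [(np.int64(533), np.int64(-26), np.int64(107)), (np.int64(538), np.int64(-28), np.int64(108)), (np.int64(544), np.int64(-29), np.int64(107)), (np.int64(549), np.int64(-30), np.int64(107)), (np.int64(554), np.int64(-32), np.int64(108))]
186 [(np.int64(533), np.int64(-24), np.int64(103)), (np.int64(538), np.int64(-29), np.int64(105)), (np.int64(543), np.int64(-30), np.int64(1
[... 3789 characters left out ...]
2), np.int64(70))]
203 [(np.int64(554), np.int64(85), np.int64(3)), (np.int64(548), np.int64(23), np.int64(30)), (np.int64(552), np.int64(13), np.int64(34)), (np.int64(558), np.int64(11), np.int64(34)), (np.int64(563), np.int64(10), np.int64(34))]
204 [(np.int64(553), np.int64(81), np.int64(1)), (np.int64(546), np.int64(14), np.int64(31)), (np.int64(551), np.int64(10), np.int64(32)), (np.int64(557), np.int64(10), np.int64(32)), (np.int64(563), np.int64(9), np.int64(32))]
205 [(np.int64(551), np.int64(71), np.int64(2)), (np.int64(545), np.int64(8), np.int64(30)), (np.int64(550), np.int64(1), np.int64(33)), (np.int64(555), np.int64(0), np.int64(33)), (np.int64(561), np.int64(1), np.int64(32))]
```

```bash
python3 -c "
from h import *
c=load('side')
print('s2 tip pred',px(c,(.545,-.0184,.1188)),'seen 239.5,166.5')
a=np.radians(20.3);Y=np.array([np.sin(a),-np.cos(a),0])
for s in(1,-1):print('s0 pred',px(c,np.array([.2164,-.5859,.1667])+s*.053*Y),'seen 110,287')
s=get_state();print(s['position'],s['q'],s['clock'])
"
```

```text
s2 tip pred [238.59098111 179.89046301] seen 239.5,166.5
s0 pred [114.4638299 312.0445158] seen 110,287
s0 pred [ 93.1348918  279.05794793] seen 110,287
[ 0.54512682 -0.02093716  0.05305094] [ 0.3787049   0.46226851 -0.49376854  1.89826711  0.28559753  0.84960756
 -0.40530663] 2.85
```

The cameras show the shut fingertips at z≈0.090 while the reported TCP is at 0.053, and the earlier pictures show the same offset of about 37 mm. So the tips sit about 37 mm above the reported TCP. I'll open and go down carefully, watching the force.

jog_arm --moves '[{"x": 0,"y": 0,"z": 0,"spin": 0},{"x": 0,"y": 0,"z": 0,"spin": 0},{"x": 0,"y": 0,"z": 0,"spin": 0},{"x": 0,"y": 0,"z": 0,"spin": 0}]' --gripper 0.48

```text
clock: 3.25
position: [0.5448, -0.0208, 0.0524]
ee_rot: [0.756, 0.655, -0.0, -0.0]
contact_force: [1.0, 0.3, 0.0]
grip_width: 0.258
grip_force: 0.0
```

jog_arm --moves '[{"x": 0,"y": 0,"z": 0.2,"spin": 0},{"x": 0,"y": 0,"z": 0.4,"spin": 0},{"x": 0,"y": 0,"z": 0.5,"spin": 0},{"x": 0,"y": 0,"z": 0.5,"spin": 0}]'

```text
clock: 3.65
position: [0.5442, -0.0207, 0.0315]
ee_rot: [0.756, 0.655, -0.0, -0.001]
contact_force: [0.9, 0.2, -0.0]
grip_width: 0.257
grip_force: 0.0
```

```bash
python3 -c "
from h import *
c=snap('side');plan((.5455,-.0195,.0165,82.3))
for v in range(190,206):
  print(v,[tuple(int(k) for k in w(c,u,v)*1e3) for u in (233,235,237,239,241,243,245)])
"
```

```text
at [ 0.5445 -0.0207  0.032 ] 81.78 F [1.3 0.1 0.8] grip 0.26 t 3.7
x 0.034 y 0.020 z 0.386 spin -0.087 rows 0.3
190 [(527, -26, 93), (541, 18, 73), (547, 15, 74), (552, 15, 74), (558, 15, 73), (563, 12, 74), (560, -32, 93)]
191 [(527, -27, 90), (541, 17, 71), (545, 8, 74), (551, 9, 73), (558, 16, 70), (564, 13, 71), (560, -32, 90)]
192 [(527, -28, 87), (568, 159, 8), (544, 4, 73), (550, 3, 73), (588, 161, 5), (565, 20, 65), (560, -33, 87)]
193 [(527, -28, 85), (567, 154, 6), (542, -6, 75), (548, -5, 73), (588, 160, 2), (592, 151, 6), (560, -33, 84)]
194 [(527, -27, 81), (565, 144, 7), (541, -11, 73), (546, -16, 75), (586, 150, 3), (576, 74, 35), (559, -34, 81)]
195 [(527, -28, 79), (553, 81, 31), (540, -18, 73), (545, -22, 75), (570, 72, 33), (575, 67, 35), (560, -33, 78)]
196 [(527, -26, 75), (552, 73, 31), (539, -23, 72), (543, -33, 76), (569, 66, 32), (574, 64, 33), (560, -32, 75)]
197 [(542, 52, 37), (551, 72, 28), (538, -26, 71), (542, -38, 75), (568, 63, 31), (573, 59, 32), (577, 46, 37)]
198 [(555, 124, 3), (560, 117, 5), (552, 45, 36), (540, -46, 76), (565, 49, 33), (571, 48, 34), (576, 43, 35)]
199 [(554, 118, 2), (560, 115, 3), (552, 42, 34), (539, -53, 76), (545, -48, 73), (569, 40, 34), (575, 39, 34)]
200 [(553, 113, 1), (559, 110, 2), (551, 38, 33), (538, -56, 75), (543, -59, 75), (549, -58, 74), (554, -59, 74)]
201 [(551, 104, 1), (556, 97, 4), (549, 27, 35), (537, -59, 73), (543, -61, 73), (548, -61, 73), (553, -62, 73)]
202 [(550, 99, 0), (555, 92, 3), (548, 25, 32), (537, -59, 70), (543, -61, 70), (548, -61, 70), (554, -61, 69)]
203 [(549, 90, 1), (553, 83, 4), (548, 22, 30), (551, 10, 35), (557, 7, 36), (563, 8, 35), (569, 8, 35)]
204 [(547, 83, 1), (552, 78, 3), (546, 13, 31), (551, 8, 33), (556, 6, 34), (562, 7, 33), (568, 7, 32)]
205 [(546, 76, 1), (551, 68, 4), (545, 8, 31), (550, 2, 33), (555, 0, 34), (562, 3, 31), (567, 0, 32)]
```

Tips are now at z≈0.074 with the reading at 0.032, so I take the offset as +0.040. Descending another 21 mm.

jog_arm --moves '[{"x": 0,"y": 0,"z": 0.2,"spin": 0},{"x": 0,"y": 0,"z": 0.4,"spin": 0},{"x": 0,"y": 0,"z": 0.52,"spin": 0},{"x": 0,"y": 0,"z": 0.52,"spin": 0}]'

```text
clock: 4.1
position: [0.5443, -0.0208, 0.0108]
ee_rot: [0.756, 0.655, -0.0, -0.001]
contact_force: [-0.3, 0.2, -0.9]
grip_width: 0.26
grip_force: 0.0
```

jog_arm --moves '[{"x": 0,"y": 0,"z": 0,"spin": 0},{"x": 0,"y": 0,"z": 0,"spin": 0},{"x": 0,"y": 0,"z": 0,"spin": 0},{"x": 0,"y": 0,"z": 0,"spin": 0}]' --gripper 1

```text
clock: 4.5
position: [0.5425, -0.0205, 0.0111]
ee_rot: [0.756, 0.655, -0.002, -0.001]
contact_force: [-12.6, 2.1, 2.3]
grip_width: 0.088
grip_force: 30.0
```

```bash
python3 -c "
from h import *
s=get_state();p=s['position'];print(p,yaw())
e=np.array([.991,-.134,0])
h=p+e*.122;a0=82.3
for th in (25,50,75,95,110,112):
    t=np.radians(th);g=p+e*.122*(1-np.cos(t))+[0,0,.122*np.sin(t)];plan(tuple(g)+(yaw(),))
"
```

```text
[ 0.54249744 -0.02048691  0.01112127] 81.7946026243301
at [ 0.5425 -0.0205  0.0111] 81.79 F [-12.6   2.1   2.3] grip 0.088 t 4.5
x 0.003 y 0.286 z -1.289 spin -0.000 rows 1.1
at [ 0.5425 -0.0205  0.0111] 81.79 F [-12.6   2.1   2.3] grip 0.088 t 4.5
x 0.010 y 1.089 z -2.336 spin -0.000 rows 2.1
at [ 0.5425 -0.0205  0.0111] 81.79 F [-12.6   2.1   2.3] grip 0.088 t 4.5
x 0.020 y 2.261 z -2.946 spin -0.000 rows 3.0
at [ 0.5425 -0.0205  0.0111] 81.79 F [-12.6   2.1   2.3] grip 0.088 t 4.5
x 0.029 y 3.316 z -3.038 spin -0.000 rows 3.6
at [ 0.5425 -0.0205  0.0111] 81.79 F [-12.6   2.1   2.3] grip 0.088 t 4.5
x 0.036 y 4.093 z -2.866 spin -0.000 rows 4.0
at [ 0.5425 -0.0205  0.0111] 81.79 F [-12.6   2.1   2.3] grip 0.088 t 4.5
x 0.037 y 4.192 z -2.828 spin -0.000 rows 4.0
```

jog_arm --moves '[{"x": 0,"y": -0.015,"z": -0.424,"spin": 0},{"x": 0,"y": 0.073,"z": -0.841,"spin": 0},{"x": 0,"y": 0.219,"z": -1.24,"spin": 0},{"x": 0,"y": 0.418,"z": -1.616,"spin": 0},{"x": 0,"y": 0.669,"z": -1.96,"spin": 0}]'

```text
clock: 5.0
position: [0.5697, -0.0241, 0.0903]
ee_rot: [0.756, 0.655, -0.001, -0.001]
contact_force: [-4.2, 3.4, -4.5]
grip_width: 0.083
grip_force: 30.0
```

jog_arm --moves '[{"x": 0,"y": 0.295,"z": -0.307,"spin": 0},{"x": 0,"y": 0.63,"z": -0.569,"spin": 0},{"x": 0,"y": 1.0,"z": -0.781,"spin": 0},{"x": 0,"y": 1.393,"z": -0.941,"spin": 0},{"x": 0,"y": 1.806,"z": -1.044,"spin": 0}]'

```text
clock: 5.5
position: [0.6428, -0.0343, 0.133]
ee_rot: [0.756, 0.655, -0.0, -0.0]
contact_force: [-4.4, 2.4, -1.0]
grip_width: 0.087
grip_force: 30.0
```

jog_arm --moves '[{"x": 0,"y": 0.424,"z": -0.044,"spin": 0},{"x": 0,"y": 0.849,"z": -0.029,"spin": 0},{"x": 0,"y": 1.268,"z": 0.045,"spin": 0},{"x": 0,"y": 1.573,"z": 0.138,"spin": 0},{"x": 0,"y": 1.573,"z": 0.138,"spin": 0}]'

```text
clock: 6.0
position: [0.7065, -0.0437, 0.1262]
ee_rot: [0.756, 0.655, 0.001, 0.0]
contact_force: [4.1, 1.5, 0.6]
grip_width: 0.08
grip_force: 30.0
```

```bash
python3 -c "
from h import *
s=get_state();p=s['position'];print(p,s['contact_force'],s['grip_width'])
d=p-[.5425,-.0205,.0111];x=d[:2]@[.991,-.134];print(x,d[2],np.degrees(np.arctan2(d[2],.122-x)),np.hypot(d[2],.122-x))
c=snap('side');save(c,'s4.png',(230,130,330,230),6)"
```

```text
[ 0.70647138 -0.04368669  0.12617769] [4.14948135 1.45587885 0.64449313] 0.08045275181423975
0.1656026592672232 0.11507769244558269 110.75157685651085 0.12306123351313233
```

View pics/s4.png

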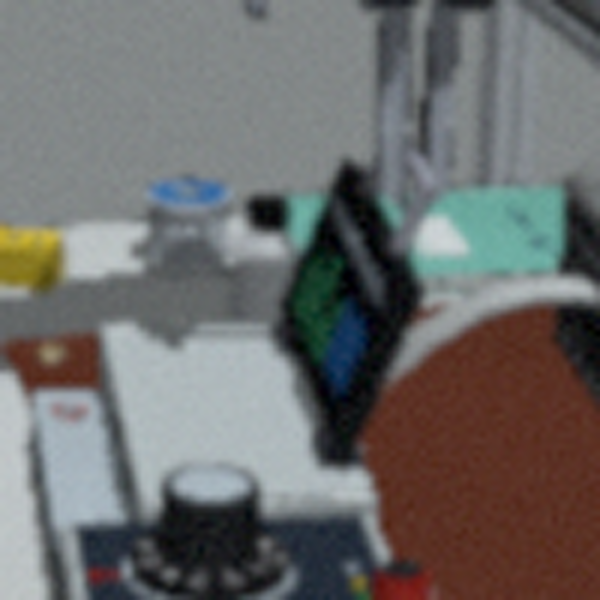

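The display stands at about 110° by the arm's path, with the fingers still on the bar at (420, 170). Releasing, lifting and moving to above the collar.

jog_arm --moves '[{"x": 0,"y": 0,"z": 0,"spin": 0},{"x": 0,"y": 0,"z": 0,"spin": 0},{"x": 0,"y": 0,"z": 0,"spin": 0},{"x": 0,"y": 0,"z": 0,"spin": 0}]' --gripper 0.48

```text
clock: 6.45
position: [0.7048, -0.0442, 0.1264]
ee_rot: [0.756, 0.654, -0.0, -0.0]
contact_force: [-0.3, -0.3, -0.4]
grip_width: 0.255
grip_force: 0.0
```

jog_arm --moves '[{"x": 0,"y": 0,"z": -1,"spin": 0},{"x": 0,"y": 0,"z": -2,"spin": 0},{"x": 0,"y": 0,"z": -2,"spin": 0}]'

```text
clock: 6.75
position: [0.7073, -0.0437, 0.2122]
ee_rot: [0.756, 0.654, 0.003, 0.003]
contact_force: [0.4, 1.0, -0.2]
grip_width: 0.26
grip_force: 0.0
```

```bash
python3 -c "
from h import *
plan((.58,-.176,.15,127),(.58,-.176,.027,127))"
```

```text
at [ 0.7073 -0.0437  0.2122] 81.76 F [ 0.4  1.  -0.2] grip 0.26 t 6.8
x -3.729 y -2.675 z 1.555 spin -7.540 rows 5.3
x 0.000 y 0.000 z 3.075 spin 0.000 rows 2.5
```

jog_arm --moves '[{"x": -3.73,"y": -2.68,"z": 0.5,"spin": -1.4},{"x": -3.73,"y": -2.68,"z": 0.5,"spin": -2.8},{"x": -3.73,"y": -2.68,"z": 1,"spin": -4.2},{"x": -3.73,"y": -2.68,"z": 1.55,"spin": -5.6},{"x": -3.73,"y": -2.68,"z": 1.55,"spin": -7}]' --gripper -0.28

```text
clock: 7.25
position: [0.5723, -0.181, 0.1405]
ee_rot: [0.471, 0.882, -0.002, -0.003]
contact_force: [0.3, -0.0, 0.2]
grip_width: 0.629
grip_force: 0.0
```

jog_arm --moves '[{"x": 0,"y": 0,"z": 0,"spin": -0.5},{"x": 0,"y": 0,"z": 0,"spin": -0.5}]'

```text
clock: 7.45
position: [0.5772, -0.1767, 0.144]
ee_rot: [0.448, 0.894, 0.0, -0.0]
contact_force: [-0.7, 0.0, 0.7]
grip_width: 0.639
grip_force: 0.0
```

```bash
python3 -c "
from h import *
plan((.58,-.176,.027,127))"
```

```text
at [ 0.5772 -0.1767  0.144 ] 126.78 F [-0.7  0.   0.7] grip 0.639 t 7.5
x -0.029 y 0.066 z 2.925 spin -0.036 rows 2.3
```

Descending on the collar, closing, then turning it clockwise by +105° (17.5 units) in four calls.

jog_arm --moves '[{"x": -0.03,"y": 0.07,"z": 1,"spin": 0},{"x": -0.03,"y": 0.07,"z": 2,"spin": 0},{"x": -0.03,"y": 0.07,"z": 2.9,"spin": 0},{"x": -0.03,"y": 0.07,"z": 2.9,"spin": 0}]'

```text
clock: 7.85
position: [0.5801, -0.175, 0.026]
ee_rot: [0.449, 0.894, -0.0, -0.001]
contact_force: [0.9, -0.7, 1.4]
grip_width: 0.64
grip_force: 0.0
```

jog_arm --moves '[{"x": 0,"y": 0,"z": 0,"spin": 0},{"x": 0,"y": 0,"z": 0,"spin": 0},{"x": 0,"y": 0,"z": 0,"spin": 0},{"x": 0,"y": 0,"z": 0,"spin": 0}]' --gripper 1

```text
clock: 8.25
position: [0.5799, -0.1762, 0.0286]
ee_rot: [0.449, 0.894, -0.001, -0.0]
contact_force: [-5.0, -1.0, 3.1]
grip_width: 0.439
grip_force: 30.0
```

```bash
python3 -c "
from h import *
plan((.58,-.176,.027,127));print(get_state()['q'])"
```

```text
at [ 0.5799 -0.1762  0.0286] 126.7 F [-5.  -1.   3.1] grip 0.439 t 8.2
x 0.002 y 0.005 z 0.039 spin -0.050 rows 0.0
[ 0.66996429  0.61424796 -0.57349381  1.75449226  0.41315328  0.89653338
  0.55737507]
```

jog_arm --moves '[{"x": 0,"y": 0,"z": 0,"spin": 1},{"x": 0,"y": 0,"z": 0,"spin": 2},{"x": 0,"y": 0,"z": 0,"spin": 3},{"x": 0,"y": 0,"z": 0,"spin": 4},{"x": 0,"y": 0,"z": 0,"spin": 5}]'

```text
clock: 8.75
position: [0.58, -0.1761, 0.0286]
ee_rot: [0.666, 0.746, -0.0, -0.0]
contact_force: [-3.4, -1.1, 0.6]
grip_width: 0.441
grip_force: 30.0
```

jog_arm --moves '[{"x": 0,"y": 0,"z": 0,"spin": 1},{"x": 0,"y": 0,"z": 0,"spin": 2},{"x": 0,"y": 0,"z": 0,"spin": 3},{"x": 0,"y": 0,"z": 0,"spin": 4},{"x": 0,"y": 0,"z": 0,"spin": 5}]'

```text
clock: 9.25
position: [0.5802, -0.1762, 0.0286]
ee_rot: [0.836, 0.548, -0.0, 0.0]
contact_force: [-3.4, -1.7, 0.2]
grip_width: 0.442
grip_force: 30.0
```

jog_arm --moves '[{"x": 0,"y": 0,"z": 0,"spin": 1},{"x": 0,"y": 0,"z": 0,"spin": 2},{"x": 0,"y": 0,"z": 0,"spin": 3},{"x": 0,"y": 0,"z": 0,"spin": 4},{"x": 0,"y": 0,"z": 0,"spin": 5}]'

```text
clock: 9.75
position: [0.5803, -0.1763, 0.0286]
ee_rot: [0.95, 0.313, -0.0, 0.0]
contact_force: [-1.9, -2.6, -1.0]
grip_width: 0.441
grip_force: 30.0
```

jog_arm --moves '[{"x": 0,"y": 0,"z": 0,"spin": 1},{"x": 0,"y": 0,"z": 0,"spin": 2},{"x": 0,"y": 0,"z": 0,"spin": 2.5},{"x": 0,"y": 0,"z": 0,"spin": 2.5},{"x": 0,"y": 0,"z": 0,"spin": 2.5}]'

```text
clock: 10.25
position: [0.5804, -0.1764, 0.0286]
ee_rot: [0.982, 0.189, -0.0, 0.0]
contact_force: [-2.3, -4.1, 1.6]
grip_width: 0.445
grip_force: 30.0
```

jog_arm --moves '[{"x": 0,"y": 0,"z": 0,"spin": 0},{"x": 0,"y": 0,"z": 0,"spin": 0},{"x": 0,"y": 0,"z": 0,"spin": 0},{"x": 0,"y": 0,"z": 0,"spin": 0}]' --gripper -0.28

```text
clock: 10.65
position: [0.5807, -0.1754, 0.0283]
ee_rot: [0.982, 0.189, 0.0, -0.0]
contact_force: [-0.3, -0.7, 0.0]
grip_width: 0.637
grip_force: 0.0
```

jog_arm --moves '[{"x": 0,"y": 0,"z": -1,"spin": 0},{"x": 0,"y": 0,"z": -2,"spin": 0},{"x": 0,"y": 0,"z": -3,"spin": 0},{"x": 0,"y": 0,"z": -4,"spin": 0},{"x": 0,"y": 0,"z": -4,"spin": 0}]'

```text
clock: 11.15
position: [0.5831, -0.1761, 0.1938]
ee_rot: [0.982, 0.189, 0.004, 0.002]
contact_force: [-0.2, -1.6, 0.0]
grip_width: 0.639
grip_force: 0.0
```

```bash
python3 -c "
from h import *
plan((.527,-.401,.2,-8.5),(.527,-.401,.0475,-8.5));print(get_state()['q'])"
```

```text
at [ 0.5831 -0.1761  0.1938] 21.78 F [-0.2 -1.6  0. ] grip 0.639 t 11.2
x -3.389 y 4.701 z -0.155 spin 5.047 rows 4.6
x 0.000 y 0.000 z 3.813 spin -0.000 rows 3.1
[ 0.36936842  0.36615295 -0.16388228  1.62865741  0.06454538  1.14424766
 -1.00070307]
```

jog_arm --moves '[{"x": -3.39,"y": 4.7,"z": -0.15,"spin": 1.2},{"x": -3.39,"y": 4.7,"z": -0.15,"spin": 2.4},{"x": -3.39,"y": 4.7,"z": -0.15,"spin": 3.6},{"x": -3.39,"y": 4.7,"z": -0.15,"spin": 4.8},{"x": -3.39,"y": 4.7,"z": -0.15,"spin": 5.05}]'

```text
clock: 11.65
position: [0.5225, -0.4042, 0.1939]
ee_rot: [0.997, -0.078, -0.0, 0.001]
contact_force: [-1.2, 0.3, -1.0]
grip_width: 0.64
grip_force: 0.0
```

```bash
cat > col.py <<'E'
from h import *
d=snap('side');c=snap('top')
ctr=np.array([.5803,-.176]);fw=np.radians(180-7.7)
for cam in(c,d):
    I=cv2.cvtColor(cam['img'],cv2.COLOR_RGB2GRAY);o=[]
    for r in np.linspace(.027,.030,4):
        a=fw+np.radians(np.arange(0,360,7.5))
        uv=np.array([px(cam,np.r_[ctr+r*np.array([np.cos(t),np.sin(t)]),.062]) for t in a],np.float32)
        o.append(cv2.remap(I,uv[None,:,0],uv[None,:,1],cv2.INTER_CUBIC)[0])
    print([int(x) for x in np.mean(o,0)])
E
python3 - <<'E'
from col import *
plan((.527,-.401,.2,-8.5),(.527,-.401,.047,-8.5))
save(c,'t6.png',(205,130,320,230),6)
E
```

```text
[81, 74, 65, 71, 75, 79, 80, 100, 118, 115, 100, 104, 123, 117, 94, 84, 81, 80, 83, 86, 84, 84, 83, 95, 110, 101, 81, 83, 100, 97, 78, 86, 87, 71, 64, 66, 73, 71, 66, 72, 76, 68, 68, 72, 78, 71, 66, 76]
[48, 39, 23, 17, 33, 35, 37, 61, 90, 78, 29, 65, 95, 83, 28, 24, 21, 27, 22, 18, 19, 30, 53, 80, 100, 96, 64, 36, 34, 36, 23, 19, 23, 28, 25, 26, 26, 23, 16, 19, 18, 19, 26, 36, 43, 37, 38, 45]
at [ 0.5216 -0.4055  0.1935] -8.94 F [-0.1  0.5 -0.8] grip 0.642 t 11.8
x 0.115 y -0.132 z -0.162 spin -0.073 rows 0.2
x 0.000 y 0.000 z 3.825 spin -0.000 rows 3.1
```

View pics/t6.png

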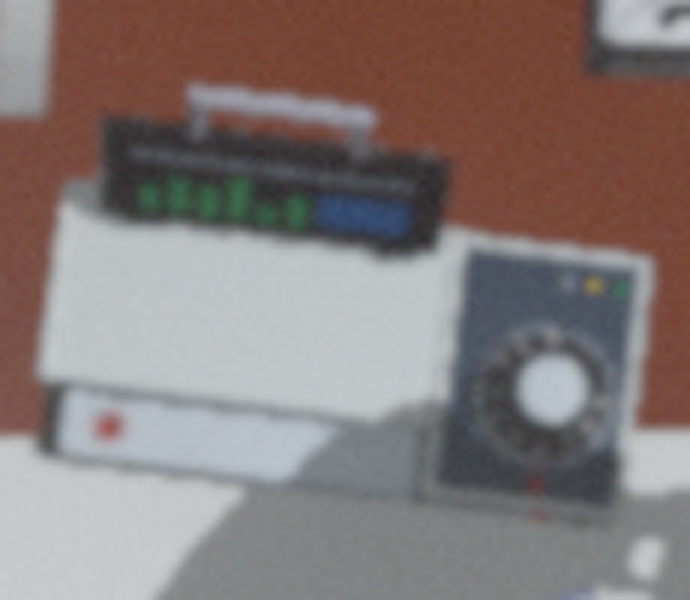

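The collar's empty gap is now between 92° and 180°, so 9 is at 90° and 6 stands at the index at 0°. The display is up with its bar at (283, 106), and the red release is at (108, 427). Next, the screwdriver.

jog_arm --moves '[{"x": 0.11,"y": -0.13,"z": 0,"spin": 0},{"x": 0.11,"y": -0.13,"z": 1,"spin": 0},{"x": 0.11,"y": -0.13,"z": 1.5,"spin": 0},{"x": 0.11,"y": -0.13,"z": 1.5,"spin": 0}]'

```text
clock: 12.15
position: [0.5294, -0.3929, 0.1313]
ee_rot: [0.997, -0.073, -0.002, -0.002]
contact_force: [0.3, -0.2, -0.1]
grip_width: 0.642
grip_force: 0.0
```

```bash
python3 -c "
from h import *
c=load('top')
p=(205+283/6,130+106/6);print(w(c,*p),w(c,*p,.185),'expect .708 -.039')
print('release',w(c,205+108/6,130+427/6,.03))
plan((.527,-.401,.047,-8.5))
d=snap('side');
for v in range(200,236,5): print(v,[tuple(int(k) for k in w(d,u,v)*1e3) for u in (260,263,266,268,270,273,276)])
save(d,'s5.png',(220,150,330,270),5)"
```

```text
[ 0.70632902 -0.04108206  0.18829796] [ 0.7069981  -0.04106612  0.185     ] expect .708 -.039
release [0.56605636 0.05163013 0.03      ]
at [ 0.5294 -0.3929  0.1313] -8.36 F [ 0.3 -0.2 -0.1] grip 0.642 t 12.2
x -0.030 y 0.210 z 2.108 spin 0.024 rows 1.7
200 [(600, -45, 65), (528, -362, 206), (516, -431, 236), (519, -434, 237), (523, -435, 237), (528, -436, 237), (642, -58, 67)]
205 [(591, -82, 66), (528, -362, 194), (516, -433, 226), (519, -436, 227), (523, -435, 226), (529, -435, 226), (633, -92, 67)]
210 [(568, -176, 96), (528, -361, 182), (516, -432, 215), (520, -434, 216), (524, -434, 215), (529, -435, 215), (625, -120, 65)]
215 [(565, -190, 88), (529, -359, 170), (516, -433, 205), (520, -434, 205), (524, -435, 205), (529, -435, 205), (622, -134, 57)]
220 [(565, -189, 74), (571, -195, 77), (516, -433, 194), (520, -434, 194), (524, -435, 195), (530, -435, 194), (610, -176, 64)]
225 [(563, -196, 64), (570, -198, 64), (517, -433, 183), (521, -433, 183), (524, -433, 183), (530, -436, 184), (604, -200, 62)]
230 [(561, -205, 54), (568, -208, 55), (525, -401, 156), (530, -400, 155), (534, -401, 155), (593, -210, 54), (600, -213, 55)]
235 [(558, -220, 49), (519, -401, 145), (523, -409, 149), (527, -409, 148), (532, -409, 148), (590, -224, 47), (597, -225, 47)]
```

View pics/s5.png

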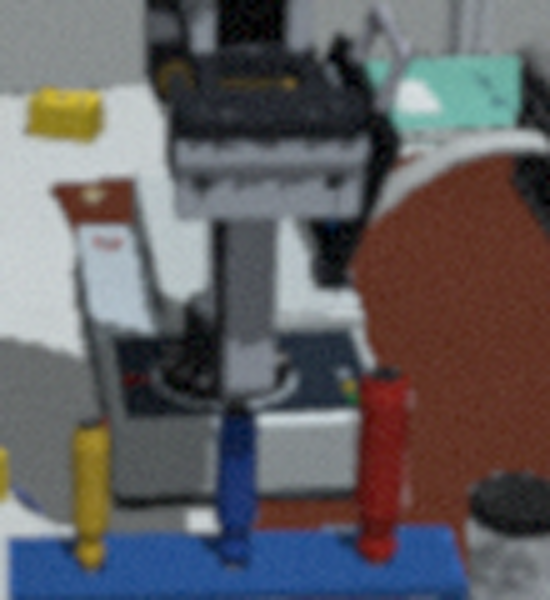

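jog_arm --moves '[{"x": -0.05,"y": 0.2,"z": 0,"spin": 0},{"x": -0.05,"y": 0.2,"z": 0.7,"spin": 0},{"x": -0.05,"y": 0.2,"z": 1.4,"spin": 0},{"x": -0.05,"y": 0.2,"z": 2.15,"spin": 0},{"x": -0.05,"y": 0.2,"z": 2.15,"spin": 0}]'

```text
clock: 12.7
position: [0.5251, -0.4029, 0.0462]
ee_rot: [0.997, -0.074, -0.002, -0.001]
contact_force: [-1.0, 0.4, 0.2]
grip_width: 0.639
grip_force: 0.0
```

jog_arm --moves '[{"x": 0,"y": 0,"z": 0,"spin": 0},{"x": 0,"y": 0,"z": 0,"spin": 0},{"x": 0,"y": 0,"z": 0,"spin": 0},{"x": 0,"y": 0,"z": 0,"spin": 0},{"x": 0,"y": 0,"z": 0,"spin": 0}]' --gripper 1

```text
clock: 13.2
position: [0.5266, -0.4038, 0.0489]
ee_rot: [0.997, -0.074, 0.0, 0.0]
contact_force: [-1.0, -0.3, -0.2]
grip_width: 0.249
grip_force: 0.0
```

```bash
python3 -c "
from h import *
plan((.527,-.401,.047,-8.5))"
```

```text
at [ 0.5266 -0.4038  0.0489] -8.53 F [-1.  -0.3 -0.2] grip 0.249 t 13.2
x -0.000 y -0.070 z 0.047 spin -0.004 rows 0.1
```

jog_arm --moves '[{"x": 0,"y": 0,"z": 0,"spin": 0},{"x": 0,"y": 0,"z": 0,"spin": 0},{"x": 0,"y": 0,"z": 0,"spin": 0}]'

```text
clock: 13.5
position: [0.5265, -0.4037, 0.0486]
ee_rot: [0.997, -0.074, 0.0, 0.0]
contact_force: [-0.9, 0.9, 5.4]
grip_width: 0.191
grip_force: 30.0
```

```bash
python3 -c "
from h import *
plan((.527,-.401,.047,-8.5));print(get_state()['position'])"
```

```text
at [ 0.5265 -0.4037  0.0486] -8.53 F [-0.9  0.9  5.4] grip 0.191 t 13.5
x 0.003 y -0.069 z 0.040 spin -0.005 rows 0.1
[ 0.52647369 -0.40369709  0.04858852]
```

jog_arm --moves '[{"x": 0,"y": 0,"z": -0.7,"spin": 0},{"x": 0,"y": 0,"z": -1.5,"spin": 0},{"x": 0,"y": 0,"z": -2.3,"spin": 0},{"x": 0,"y": 0,"z": -3.2,"spin": 0},{"x": 0,"y": 0,"z": -3.2,"spin": 0}]'

```text
clock: 14.0
position: [0.5281, -0.405, 0.1812]
ee_rot: [0.997, -0.074, 0.003, 0.002]
contact_force: [0.1, -0.6, -1.1]
grip_width: 0.191
grip_force: 30.0
```

```bash
python3 -c "
from h import *
plan((.566,.0525,.18,-7.7))
d=snap('side')
for v in range(190,250,4): print(v,[tuple(int(k) for k in w(d,u,v)*1e3) for u in (258,260,262,264,266,267,268,270,272,274)])
save(d,'s6.png',(215,100,325,260),3.7)"
```

```text
at [ 0.5281 -0.405   0.1812] -8.53 F [ 0.1 -0.6 -1.1] grip 0.191 t 14.0
x -0.761 y -11.451 z 0.030 spin -0.139 rows 9.2
190 [(611, 25, 65), (616, 23, 65), (623, 25, 64), (522, -392, 240), (517, -424, 254), (519, -424, 254), (521, -424, 253), (525, -426, 254), (529, -426, 254), (533, -426, 253)]
194 [(604, -2, 65), (609, -7, 66), (614, -10, 67), (521, -393, 232), (518, -423, 245), (519, -425, 245), (521, -425, 246), (525, -426, 245), (529, -425, 245), (534, -424, 244)]
198 [(597, -32, 65), (602, -33, 65), (609, -29, 63), (522, -390, 222), (517, -425, 237), (519, -425, 237), (521, -426, 237), (525, -426, 237), (529, -426, 237), (533, -425, 236)]
202 [(591, -57, 64), (597, -58, 64), (602, -60, 65), (606, -65, 66), (518, -422, 227), (520, -423, 228), (522, -423, 228), (526, -422, 227), (530, -423, 227), (535, -420, 225)]
206 [(585, -83, 64), (590, -85, 65), (595, -88, 65), (600, -89, 65), (606, -87, 64), (590, -159, 97), (527, -405, 211), (615, -94, 66), (623, -89, 63), (627, -93, 65)]
210 [(563, -173, 95), (568, -175, 95), (573, -177, 95), (578, -177, 95), (582, -180, 96), (583, -185, 9
[... 952 characters left out ...]

234 [(553, -218, 51), (558, -219, 51), (563, -219, 50), (568, -219, 50), (573, -220, 50), (575, -221, 50), (578, -221, 50), (583, -222, 50), (587, -224, 50), (592, -225, 50)]
238 [(553, -221, 42), (558, -221, 41), (563, -221, 40), (568, -221, 40), (573, -221, 40), (575, -222, 40), (578, -222, 39), (582, -224, 40), (587, -225, 40), (592, -225, 39)]
242 [(553, -219, 29), (558, -220, 29), (563, -221, 29), (568, -222, 29), (573, -223, 29), (575, -223, 29), (578, -223, 28), (583, -224, 29), (588, -224, 28), (593, -225, 28)]
246 [(553, -220, 19), (558, -220, 18), (564, -219, 17), (568, -221, 17), (573, -222, 18), (576, -220, 16), (578, -223, 18), (583, -225, 18), (588, -225, 18), (593, -225, 17)]
```

View pics/s6.png

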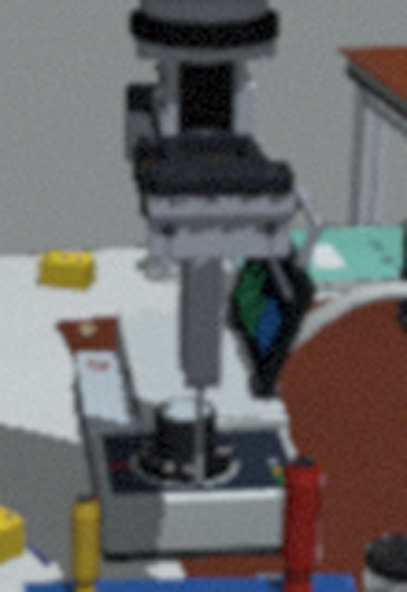

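```bash
python3 -c "
from h import *
d=load('side');t=load('top')
for n,c in(('top',t),('side',d)):
    im=c['img'].astype(int);u0,v0=px(c,(.567,.0525,.032));u0,v0=int(u0),int(v0)
    s=im[v0-5:v0+6,u0-6:u0+7];wgt=np.clip(s[...,0]-np.maximum(s[...,1],s[...,2])-15,0,None).astype(float)
    vv,uu=np.mgrid[v0-5:v0+6,u0-6:u0+7];print(n,wgt.astype(int).tolist() if n=='side' else '');u=(uu*wgt).sum()/wgt.sum();v=(vv*wgt).sum()/wgt.sum();print(n,u,v,w(c,u,v,.032))
"
```

```text
top 
top 222.57632398753893 200.74766355140187 [0.56720688 0.05284881 0.032     ]
side [[30, 29, 27, 26, 31, 26, 30, 26, 29, 30, 22, 10, 0], [17, 8, 5, 3, 6, 2, 7, 3, 8, 7, 12, 0, 0], [0, 0, 0, 0, 0, 0, 0, 0, 0, 0, 0, 0, 0], [0, 0, 0, 0, 0, 0, 0, 0, 0, 0, 0, 0, 0], [0, 0, 0, 0, 0, 0, 0, 0, 0, 0, 0, 0, 0], [0, 0, 0, 0, 0, 0, 0, 0, 0, 0, 0, 0, 0], [0, 0, 0, 0, 0, 0, 0, 0, 0, 0, 0, 0, 0], [0, 0, 0, 0, 0, 0, 0, 0, 0, 0, 0, 0, 0], [0, 0, 0, 0, 0, 0, 0, 0, 0, 0, 0, 0, 0], [0, 0, 0, 0, 0, 0, 0, 0, 0, 0, 0, 0, 0], [0, 0, 0, 0, 0, 0, 0, 0, 0, 0, 0, 0, 0]]
side 240.0253807106599 193.1979695431472 [0.57107089 0.09089276 0.032     ]
```

jog_arm --moves '[{"x": -0.37,"y": -1.2,"z": 0,"spin": 0},{"x": -0.37,"y": -2.4,"z": 0,"spin": 0},{"x": -0.37,"y": -3.6,"z": 0,"spin": 0},{"x": -0.37,"y": -4.8,"z": 0,"spin": 0},{"x": -0.37,"y": -5.7,"z": 0,"spin": -0.14}]'

```text
clock: 14.55
position: [0.5452, -0.1726, 0.1752]
ee_rot: [0.998, -0.066, -0.001, -0.0]
contact_force: [1.4, 0.1, -0.9]
grip_width: 0.195
grip_force: 30.0
```

jog_arm --moves '[{"x": -0.37,"y": -1.2,"z": 0,"spin": 0},{"x": -0.37,"y": -2.4,"z": 0,"spin": 0},{"x": -0.37,"y": -3.6,"z": 0,"spin": 0},{"x": -0.37,"y": -4.8,"z": 0,"spin": 0},{"x": -0.37,"y": -5.7,"z": 0,"spin": 0}]'

```text
clock: 15.05
position: [0.5607, 0.0552, 0.1752]
ee_rot: [0.998, -0.066, -0.001, -0.0]
contact_force: [-1.1, -1.5, -1.0]
grip_width: 0.189
grip_force: 30.0
```

jog_arm --moves '[{"x": 0,"y": 0,"z": 1,"spin": 0},{"x": 0,"y": 0,"z": 2,"spin": 0},{"x": 0,"y": 0,"z": 2.5,"spin": 0},{"x": 0,"y": 0,"z": 2.5,"spin": 0},{"x": 0,"y": 0,"z": 2.5,"spin": 0}]'

```text
clock: 15.55
position: [0.5612, 0.052, 0.0763]
ee_rot: [0.998, -0.067, -0.001, -0.0]
contact_force: [0.8, -0.0, 0.6]
grip_width: 0.19
grip_force: 30.0
```

```bash
python3 -c "
from h import *
plan((.567,.052,.078,-7.7))
d=snap('side');t=snap('top')
print('ring side',w(d,241.2,198.6,.032))
for v in range(160,206,3): print(v,[tuple(int(k) for k in w(d,u,v)*1e3) for u in (237,238,239,240,241,242,243,244,245)])
a=cv2.resize(d['img'][150:215,215:270,::-1].copy(),None,fx=8,fy=8,interpolation=3);cv2.imwrite('pics/s7.png',a)"
```

```text
at [0.5612 0.052  0.0763] -7.69 F [ 0.8 -0.   0.6] grip 0.19 t 15.6
x 0.145 y -0.019 z -0.044 spin 0.002 rows 0.1
ring side [0.56626513 0.04950447 0.032     ]
160 [(550, 34, 158), (552, 29, 160), (556, 31, 159), (559, 31, 159), (561, 31, 158), (564, 29, 159), (567, 32, 158), (869, 1453, -337), (876, 1454, -338)]
163 [(550, 34, 149), (553, 32, 150), (556, 31, 150), (558, 30, 150), (561, 30, 150), (564, 30, 149), (567, 32, 149), (868, 1447, -354), (876, 1453, -357)]
166 [(550, 30, 142), (552, 29, 142), (555, 28, 142), (558, 29, 141), (561, 29, 141), (564, 29, 141), (567, 30, 140), (650, 410, 2), (875, 1451, -375)]
169 [(550, 34, 131), (553, 31, 132), (556, 31, 132), (558, 30, 132), (561, 30, 132), (564, 30, 131), (568, 34, 130), (643, 375, 4), (648, 384, 0)]
172 [(551, 37, 121), (553, 33, 122), (556, 32, 122), (559, 34, 121), (562, 34, 121), (565, 32, 122), (568, 36, 120), (636, 345, 3), (641, 352, 1)]
175 [(602, 297, 12), (606, 302, 10), (608, 295, 12), (614, 308, 7), (619, 314, 4), (625, 326, 0), (629, 325, 0), (632, 322, 1), (635, 322, 1)]
178 [(601, 295, 2), (605, 295, 2), (608, 29
[... 648 characters left out ...]
180, 3)]
193 [(575, 160, 3), (578, 159, 3), (580, 153, 6), (583, 152, 6), (586, 150, 6), (590, 157, 3), (594, 158, 2), (597, 158, 2), (600, 157, 2)]
196 [(557, 69, 32), (560, 67, 33), (563, 67, 32), (566, 67, 32), (569, 66, 33), (572, 65, 33), (574, 63, 33), (577, 62, 33), (580, 62, 33)]
199 [(552, 45, 33), (555, 45, 33), (558, 44, 33), (561, 44, 33), (564, 46, 32), (567, 45, 32), (570, 44, 32), (573, 43, 32), (575, 40, 33)]
202 [(549, 29, 31), (551, 23, 33), (553, 20, 34), (557, 21, 33), (559, 19, 34), (563, 22, 33), (565, 21, 33), (569, 23, 31), (572, 23, 31)]
205 [(545, 8, 31), (547, 5, 32), (549, 1, 33), (552, 0, 33), (555, 0, 33), (558, 0, 33), (561, 1, 32), (564, 0, 33), (566, -2, 33)]
```

View pics/s7.png

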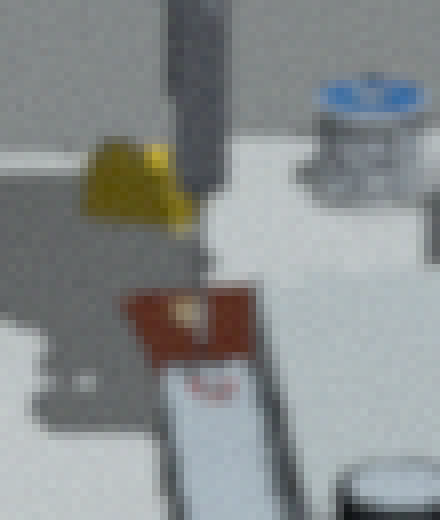

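```bash
python3 -c "
from h import *
d=load('side');print(px(d,(.5612,.052,.0497)),px(d,(.567,.0525,.032)),px(d,(.5612,.0535,.0497)))"
```

```text
[239.35218135 192.90075514] [241.24070722 198.1893587 ] [239.25230552 192.70919909]
```

jog_arm --moves '[{"x": 0.14,"y": -0.02,"z": 0,"spin": 0},{"x": 0.14,"y": -0.02,"z": 0.3,"spin": 0},{"x": 0.14,"y": -0.02,"z": 0.5,"spin": 0},{"x": 0.14,"y": -0.02,"z": 0.62,"spin": 0},{"x": 0.14,"y": -0.02,"z": 0.62,"spin": 0}]'

```text
clock: 16.15
position: [0.5663, 0.052, 0.0504]
ee_rot: [0.998, -0.067, -0.001, 0.0]
contact_force: [-0.3, -0.4, -1.0]
grip_width: 0.189
grip_force: 30.0
```

The tip is below the ledge surface with no contact force, so it is in the hole. Pressing now.

jog_arm --moves '[{"x": 0,"y": 0,"z": 0.1,"spin": 0},{"x": 0,"y": 0,"z": 0.17,"spin": 0},{"x": 0,"y": 0,"z": 0.22,"spin": 0},{"x": 0,"y": 0,"z": 0.22,"spin": 0}]'

```text
clock: 16.55
position: [0.5672, 0.0521, 0.0427]
ee_rot: [0.998, -0.067, 0.0, -0.0]
contact_force: [0.1, -0.3, 2.9]
grip_width: 0.19
grip_force: 30.0
```

jog_arm --moves '[{"x": 0,"y": 0,"z": 0.06,"spin": 0},{"x": 0,"y": 0,"z": 0.1,"spin": 0},{"x": 0,"y": 0,"z": 0.1,"spin": 0}]'

```text
clock: 16.85
position: [0.5673, 0.0521, 0.0389]
ee_rot: [0.998, -0.067, 0.0, -0.0]
contact_force: [-0.9, 0.2, 8.3]
grip_width: 0.191
grip_force: 30.0
```

Bottomed at 8 N. Sliding out 75 mm along the tester's −x.

jog_arm --moves '[{"x": -0.12,"y": 0,"z": 0,"spin": 0},{"x": -0.3,"y": 0,"z": 0,"spin": 0},{"x": -0.5,"y": 0,"z": 0,"spin": 0},{"x": -0.75,"y": 0,"z": 0,"spin": 0},{"x": -1,"y": 0,"z": 0,"spin": 0}]'

```text
clock: 17.35
position: [0.528, 0.0572, 0.0392]
ee_rot: [0.998, -0.067, 0.001, -0.0]
contact_force: [2.9, -1.8, 6.2]
grip_width: 0.186
grip_force: 30.0
```

jog_arm --moves '[{"x": -0.25,"y": 0,"z": 0,"spin": 0},{"x": -0.5,"y": 0,"z": 0,"spin": 0},{"x": -0.75,"y": 0,"z": 0,"spin": 0},{"x": -0.95,"y": 0,"z": 0,"spin": 0},{"x": -0.95,"y": 0,"z": 0,"spin": 0}]'

```text
clock: 17.85
position: [0.4892, 0.0626, 0.039]
ee_rot: [0.998, -0.067, 0.0, -0.0]
contact_force: [-1.1, -0.5, 5.8]
grip_width: 0.191
grip_force: 30.0
```

```bash
python3 -c "
from h import *
plan((.493,.062,.15,-7.7));t=snap('top');d=snap('side');save(d,'s8.png',(190,140,320,240),5)"
```

```text
at [0.4892 0.0626 0.039 ] -7.67 F [-1.1 -0.5  5.8] grip 0.191 t 17.9
x 0.096 y 0.002 z -2.775 spin 0.005 rows 2.2
```

View pics/s8.png

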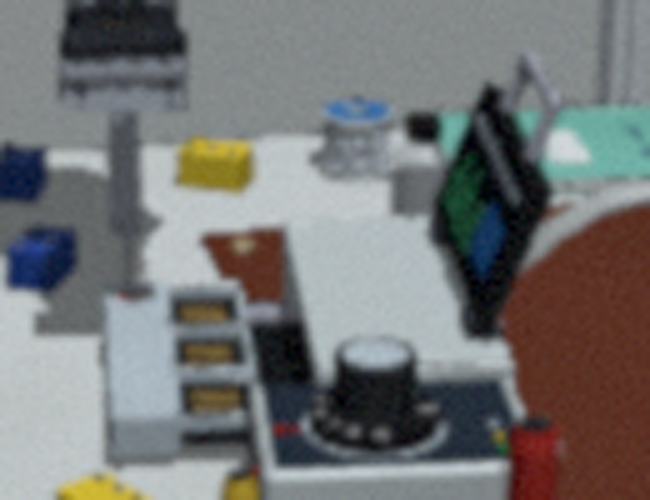

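The drawer is out with its three sockets showing at (205, 310), (210, 352) and (215, 398). A small extra tug will confirm the stop, then I'll lift.

jog_arm --moves '[{"x": -0.06,"y": 0,"z": 0,"spin": 0},{"x": -0.1,"y": 0,"z": 0,"spin": 0},{"x": -0.1,"y": 0,"z": 0,"spin": 0}]'

```text
clock: 18.25
position: [0.487, 0.063, 0.0392]
ee_rot: [0.998, -0.067, 0.001, -0.0]
contact_force: [4.8, -1.1, 1.6]
grip_width: 0.19
grip_force: 30.0
```

jog_arm --moves '[{"x": 0,"y": 0,"z": -1,"spin": 0},{"x": 0,"y": 0,"z": -2,"spin": 0},{"x": 0,"y": 0,"z": -3,"spin": 0},{"x": 0,"y": 0,"z": -3.6,"spin": 0},{"x": 0,"y": 0,"z": -3.6,"spin": 0}]'

```text
clock: 18.75
position: [0.4873, 0.0632, 0.1857]
ee_rot: [0.998, -0.067, 0.002, -0.0]
contact_force: [0.1, -0.2, -0.5]
grip_width: 0.187
grip_force: 30.0
```

```bash
python3 -c "
from h import *
plan((.5265,-.4037,.1815,-8.5))
d=snap('side')
for v in range(168,200,1): print(v,[tuple(int(k) for k in w(d,u,v)*1e3) for u in (211,212,213,214,215,216,217)] if v%4==0 else '')
"
```

```text
at [0.4873 0.0632 0.1857] -7.69 F [ 0.1 -0.2 -0.5] grip 0.187 t 18.8
x 2.535 y 11.437 z 0.104 spin 0.134 rows 9.4
168 [(673, 1459, -376), (678, 1455, -375), (684, 1454, -375), (690, 1458, -377), (696, 1458, -377), (702, 1458, -378), (708, 1455, -377)]
169 
170 
171 
172 [(523, 375, 1), (526, 376, 0), (530, 373, 1), (533, 374, 0), (536, 371, 1), (540, 370, 1), (543, 367, 2)]
173 
174 
175 
176 [(517, 336, 0), (521, 339, 0), (524, 339, 0), (527, 335, 0), (531, 333, 1), (534, 333, 0), (537, 331, 1)]
177 
178 
179 
180 [(511, 298, 0), (514, 292, 2), (517, 292, 2), (521, 295, 1), (525, 294, 1), (528, 295, 0), (531, 289, 2)]
181 
182 
183 
184 [(506, 261, 0), (509, 261, 0), (513, 260, 0), (516, 260, 0), (519, 257, 1), (522, 253, 2), (525, 252, 2)]
185 
186 
187 
188 [(501, 225, 1), (504, 225, 1), (507, 224, 1), (510, 224, 0), (514, 223, 0), (517, 223, 0), (520, 222, 0)]
189 
190 
191 
192 [(496, 194, 0), (499, 192, 0), (502, 192, 0), (505, 188, 1), (509, 190, 0), (512, 189, 0), (515, 191, 0)]
193 
194 
195 
196 [(490, 150, 4), (484, 86, 31), (487, 83, 32), (490, 84, 32), (493, 83, 32), (496, 82, 32), (498, 78, 33)]
197 
198 
199
```

jog_arm --moves '[{"x": 0.3,"y": 1.2,"z": 0,"spin": 0},{"x": 0.6,"y": 2.4,"z": 0,"spin": 0},{"x": 0.9,"y": 3.6,"z": 0,"spin": 0},{"x": 1.2,"y": 4.8,"z": 0,"spin": 0},{"x": 1.27,"y": 5.72,"z": 0,"spin": 0}]'

```text
clock: 19.3
position: [0.5047, -0.1735, 0.1809]
ee_rot: [0.998, -0.068, -0.001, 0.0]
contact_force: [1.5, 0.8, -0.9]
grip_width: 0.19
grip_force: 30.0
```

jog_arm --moves '[{"x": 0.3,"y": 1.2,"z": 0,"spin": 0},{"x": 0.6,"y": 2.4,"z": 0,"spin": 0},{"x": 0.9,"y": 3.6,"z": 0,"spin": 0},{"x": 1.2,"y": 4.8,"z": 0,"spin": 0},{"x": 1.27,"y": 5.72,"z": 0,"spin": 0}]'

```text
clock: 19.8
position: [0.5244, -0.4066, 0.1802]
ee_rot: [0.998, -0.068, -0.001, -0.0]
contact_force: [-0.4, 0.9, -1.1]
grip_width: 0.189
grip_force: 30.0
```

jog_arm --moves '[{"x": 0,"y": 0,"z": 0,"spin": 0.13},{"x": 0,"y": 0,"z": 0,"spin": 0.13},{"x": 0,"y": 0,"z": 0,"spin": 0.13}]'

```text
clock: 20.1
position: [0.5253, -0.4027, 0.1816]
ee_rot: [0.997, -0.073, -0.001, -0.001]
contact_force: [-0.3, -0.2, -1.0]
grip_width: 0.19
grip_force: 30.0
```

```bash
python3 -c "
from h import *
plan((.5265,-.4037,.1815,-8.5),(.5265,-.4037,.049,-8.5))
d=snap('side')
for v in range(206,240,2): print(v,[tuple(int(k) for k in w(d,u,v)*1e3) for u in range(265,272)])
"
```

```text
at [ 0.5253 -0.4027  0.1816] -8.38 F [-0.3 -0.2 -1. ] grip 0.19 t 20.1
x 0.033 y 0.022 z 0.001 spin 0.020 rows 0.0
x 0.000 y 0.000 z 3.312 spin -0.000 rows 2.6
206 [(603, -90, 66), (606, -90, 65), (590, -158, 96), (528, -402, 209), (530, -402, 209), (616, -93, 66), (619, -91, 65)]
208 [(583, -165, 95), (586, -166, 95), (587, -171, 97), (528, -403, 205), (530, -403, 205), (595, -171, 96), (599, -166, 94)]
210 [(580, -177, 95), (582, -179, 96), (584, -184, 98), (528, -404, 202), (530, -404, 202), (591, -185, 97), (594, -182, 96)]
212 [(578, -188, 94), (579, -191, 96), (582, -193, 96), (528, -404, 197), (530, -405, 197), (589, -193, 96), (593, -189, 94)]
214 [(576, -195, 92), (579, -194, 92), (581, -194, 92), (528, -403, 192), (530, -403, 192), (589, -196, 92), (592, -193, 90)]
216 [(576, -195, 87), (578, -196, 87), (581, -196, 87), (528, -404, 188), (530, -404, 188), (589, -195, 86), (591, -195, 86)]
218 [(576, -197, 83), (578, -198, 83), (580, -198, 83), (528, -402, 183), (530, -403, 183), (588, -197, 81), (592, -195, 80)]
220 [(576, -196, 77), (578, -198, 77), (580, -199, 78), (528, 
[... 489 characters left out ...]
11, 62), (528, -404, 161), (530, -404, 161), (585, -211, 61), (588, -210, 60)]
230 [(573, -208, 55), (576, -208, 55), (578, -211, 56), (529, -403, 156), (531, -403, 156), (586, -211, 55), (588, -210, 54)]
232 [(572, -213, 52), (574, -214, 52), (576, -217, 54), (578, -220, 55), (580, -220, 55), (584, -217, 53), (586, -218, 53)]
234 [(570, -221, 51), (573, -221, 50), (575, -221, 50), (577, -222, 51), (580, -223, 51), (582, -223, 51), (585, -224, 51)]
236 [(570, -222, 45), (572, -224, 46), (575, -224, 46), (577, -224, 46), (580, -224, 46), (582, -225, 46), (584, -226, 46)]
238 [(571, -220, 39), (573, -222, 40), (575, -222, 40), (578, -223, 40), (580, -223, 40), (582, -223, 40), (585, -224, 40)]
```

jog_arm --moves '[{"x": 0,"y": 0.02,"z": 0.8,"spin": 0},{"x": 0,"y": 0.02,"z": 1.4,"spin": 0},{"x": 0,"y": 0.02,"z": 1.8,"spin": 0},{"x": 0,"y": 0.02,"z": 2.1,"spin": 0},{"x": 0,"y": 0.02,"z": 2.1,"spin": 0}]'

```text
clock: 20.65
position: [0.5248, -0.4041, 0.0975]
ee_rot: [0.997, -0.073, -0.001, -0.001]
contact_force: [0.2, 0.6, -0.4]
grip_width: 0.188
grip_force: 30.0
```

jog_arm --moves '[{"x": 0,"y": 0,"z": 0.4,"spin": 0},{"x": 0,"y": 0,"z": 0.8,"spin": 0},{"x": 0,"y": 0,"z": 1.1,"spin": 0},{"x": 0,"y": 0,"z": 1.22,"spin": 0},{"x": 0,"y": 0,"z": 1.22,"spin": 0}]'

```text
clock: 21.15
position: [0.525, -0.4047, 0.0492]
ee_rot: [0.997, -0.074, -0.0, -0.0]
contact_force: [0.5, 0.2, -1.5]
grip_width: 0.194
grip_force: 30.0
```

jog_arm --moves '[{"x": 0,"y": 0,"z": 0.05,"spin": 0},{"x": 0,"y": 0,"z": 0.05,"spin": 0}]'

```text
clock: 21.35
position: [0.5253, -0.4051, 0.0485]
ee_rot: [0.997, -0.074, 0.0, 0.0]
contact_force: [-2.7, 1.9, 6.6]
grip_width: 0.187
grip_force: 30.0
```

jog_arm --moves '[{"x": 0,"y": 0,"z": 0,"spin": 0},{"x": 0,"y": 0,"z": 0,"spin": 0},{"x": 0,"y": 0,"z": 0,"spin": 0},{"x": 0,"y": 0,"z": 0,"spin": 0},{"x": 0,"y": 0,"z": 0,"spin": 0}]' --gripper -0.28

```text
clock: 21.85
position: [0.5251, -0.4049, 0.0478]
ee_rot: [0.997, -0.074, -0.0, -0.0]
contact_force: [0.1, 0.3, -0.5]
grip_width: 0.582
grip_force: 0.0
```

jog_arm --moves '[{"x": 0,"y": 0,"z": -1,"spin": 0},{"x": 0,"y": 0,"z": -2,"spin": 0},{"x": 0,"y": 0,"z": -3,"spin": 0},{"x": 0,"y": 0,"z": -3.8,"spin": 0},{"x": 0,"y": 0,"z": -3.8,"spin": 0}]'

```text
clock: 22.35
position: [0.5268, -0.4062, 0.2048]
ee_rot: [0.997, -0.074, 0.003, 0.002]
contact_force: [0.4, 0.1, 0.4]
grip_width: 0.638
grip_force: 0.0
```

Run:
```python
from h import *
plan((.487,.0,.2,-8))
t=snap('top');d=snap('side')
a=cv2.resize(t['img'][175:260,115:255,::-1].copy(),None,fx=5,fy=5,interpolation=3)
b=cv2.resize(d['img'][215:300,220:330,::-1].copy(),None,fx=2,fy=2,interpolation=3)
im=np.zeros((425+170,700,3),np.uint8);im[:425]=a;im[425:,:220]=b;cv2.imwrite('pics/m.png',im)
hsv=cv2.cvtColor(t['img'],cv2.COLOR_RGB2HSV)
m=cv2.inRange(hsv,(105,110,60),(130,255,255))
n,l,st,ce=cv2.connectedComponentsWithStats(m)
for i in range(1,n):
    if st[i,4]>30 and ce[i][0]<340:
        v,u=np.where(l==i);P=np.array([w(t,a,b,.026)[:2] for a,b in zip(u,v)],np.float32)*1000
        print(ce[i].round(1),st[i,4],cv2.minAreaRect(P),P.mean(0))
        c0=P.mean(0);C=np.cov((P-c0).T);e,V=np.linalg.eigh(C);print('long axis deg',np.degrees(np.arctan2(V[1,1],V[0,1])),np.sqrt(e*12))
```

```text
at [ 0.5268 -0.4062  0.2048] -8.48 F [0.4 0.1 0.4] grip 0.638 t 22.4
x -2.480 y -9.897 z 0.121 spin -0.080 rows 8.2
[305.8  45. ] 35 ((1085.8411865234375, -216.75961303710938), (30.95145606994629, 28.906967163085938), 43.61510467529297) [1084.8308  -216.94653]
long axis deg 53.131639007620436 [31.30843359 37.05345718]
[265.  165.3] 63 ((682.1527709960938, -81.45573425292969), (44.588645935058594, 15.050451278686523), 83.6901626586914) [681.8842 -81.5804]
long axis deg 83.51446394964854 [15.12279681 43.90291047]
[133.7 235.7] 56 ((457.3501281738281, 332.41400146484375), (42.95761489868164, 20.943687438964844), 74.925537109375) [457.15747 331.26813]
long axis deg 79.69205734283747 [18.74791176 48.32482272]
[183.8 237.5] 49 ((452.9830627441406, 175.86178588867188), (38.251312255859375, 22.21234130859375), 63.74629211425781) [451.80783 174.00851]
long axis deg 64.98109719773775 [20.63390298 44.16626543]
```

View pics/m.png

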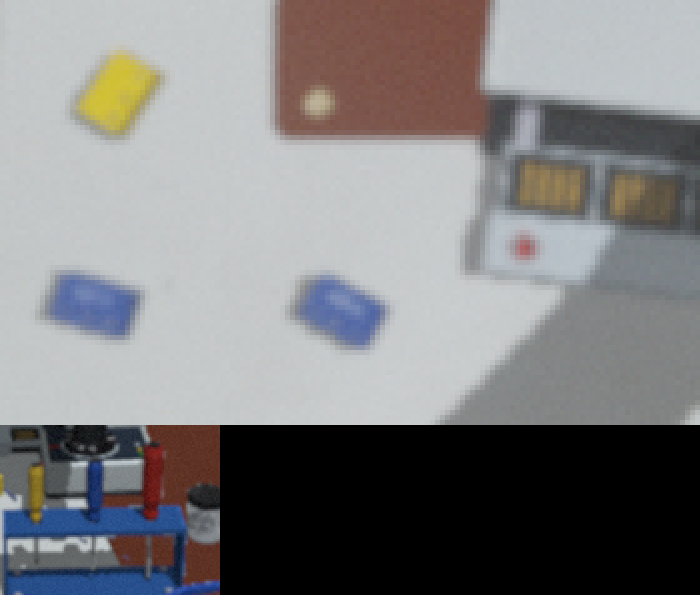

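The screwdriver is back in the middle hole, and the drawer shows its sockets at (550, 187) and (645, 197). One module has been knocked to about (93, 305), and the other is at (340, 312). Next I refine the module poses and sockets numerically.

```bash
cat > mod.py <<'E'
from h import *
def mods(t,zt=.026):
    im=t['img'].astype(int);bl=im[...,2]-im[...,0]
    m=(bl>45).astype(np.uint8)
    n,l,st,ce=cv2.connectedComponentsWithStats(m)
    for i in range(1,n):
        if 70<st[i,4]<260 and 170<ce[i][1]<260 and ce[i][0]<345:
            v,u=np.where(l==i);P=np.array([w(t,a,b,zt)[:2] for a,b in zip(u,v)],np.float32)*1000
            c0=P.mean(0);e,V=np.linalg.eigh(np.cov((P-c0).T))
            print(ce[i].round(1),st[i,4],'c',c0.round(1),'rect',[np.round(k,1) for k in cv2.minAreaRect(P)],'long deg %.1f'%np.degrees(np.arctan2(V[1,1],V[0,1])),np.sqrt(e*12).round(1),'z',w(t,*ce[i])[2].round(3))
E
python3 - <<'E'
from mod import *
t=load('top');mods(t)
# sockets: gold floor
hsv=cv2.cvtColor(t['img'],cv2.COLOR_RGB2HSV)
m=cv2.inRange(hsv,(10,70,60),(28,255,255));n,l,st,ce=cv2.connectedComponentsWithStats(m)
for i in range(1,n):
    if st[i,4]>30 and 150<ce[i][1]<240: print('gold',ce[i],st[i],w(t,*ce[i],.022))
f=lambda u,v:(115+(u+.5)/5-.5,175+(v+.5)/5-.5)
print('s0',w(t,*f(551,187),.022),'s1',w(t,*f(645,197),.022),'rel',w(t,*f(524,247),.032))
E
```

```text
[133.3 235.5] 136 c [457.8 332.5] rect [array([457.8, 332.4]), array([46.9, 28.1]), np.float64(74.3)] long deg 73.1 [28.2 46.9] z 0.027
[183.  236.8] 126 c [453.7 176.4] rect [array([453.3, 176.5]), array([45.2, 27.8]), np.float64(63.7)] long deg 63.6 [27.5 44.3] z 0.024
gold [138.07317073 193.28658537] [130 186  17  16 164] [0.59160656 0.32247227 0.022     ]
gold [224.45054945 211.86813187] [219 208  12   9  91] [0.53269639 0.04724327 0.022     ]
gold [240.75       213.83928571] [237 210   9   9  56] [ 0.52648837 -0.00448938  0.022     ]
gold [261.54761905 216.61904762] [257 213  10   8  42] [ 0.51773115 -0.07047313  0.022     ]
gold [292.97419355 239.91612903] [285 233  17  15 155] [ 0.44433825 -0.16961951  0.022     ]
s0 [0.53227874 0.04613147 0.022     ] s1 [ 0.52598679 -0.01353076  0.022     ] rel [0.49387108 0.06213862 0.032     ]
```

Run:
```python
from h import *
plan((.50,-.12,.2,-8.4),(.4535,.1764,.15,31),(.4535,.1764,.10,63.6),(.4535,.1764,-.03,63.6))
```

```text
at [ 0.5252 -0.405   0.2002] -8.47 F [ 0.2  0.3 -1.6] grip 0.643 t 22.4
x -1.673 y -6.954 z 0.005 spin -0.011 rows 5.7
x -2.233 y -7.161 z 1.250 spin -6.567 rows 6.1
x 0.000 y 0.000 z 1.250 spin -5.433 rows 3.8
x 0.000 y 0.000 z 3.250 spin -0.000 rows 2.6
```

jog_arm --moves '[{"x": -0.3,"y": -1.2,"z": 0,"spin": 0},{"x": -0.6,"y": -2.4,"z": 0,"spin": 0},{"x": -0.9,"y": -3.6,"z": 0,"spin": 0},{"x": -1.2,"y": -4.8,"z": 0,"spin": 0},{"x": -1.4,"y": -5.9,"z": 0,"spin": 0}]'

```text
clock: 22.95
position: [0.5032, -0.1608, 0.1987]
ee_rot: [0.997, -0.074, -0.001, -0.0]
contact_force: [1.4, -0.6, -0.2]
grip_width: 0.637
grip_force: 0.0
```

jog_arm --moves '[{"x": -0.3,"y": -1.2,"z": 0,"spin": -1},{"x": -0.6,"y": -2.4,"z": 0,"spin": -2},{"x": -0.9,"y": -3.6,"z": 0,"spin": -3},{"x": -1.2,"y": -4.8,"z": 0.2,"spin": -4},{"x": -1.4,"y": -5.9,"z": 0.4,"spin": -5}]'

```text
clock: 23.45
position: [0.4826, 0.0806, 0.1829]
ee_rot: [0.982, 0.189, -0.0, -0.0]
contact_force: [1.4, 0.1, 0.9]
grip_width: 0.639
grip_force: 0.0
```

Run:
```python
from h import *
plan((.4535,.1764,.10,63.6),(.4535,.1764,-.03,63.6))
```

```text
at [0.4826 0.0806 0.1829] 21.81 F [1.4 0.1 0.9] grip 0.639 t 23.4
x 0.215 y -2.493 z 2.072 spin -6.964 rows 4.9
x 0.000 y 0.000 z 3.250 spin -0.000 rows 2.6
```

jog_arm --moves '[{"x": 0.22,"y": -1.2,"z": 0.5,"spin": -1.4},{"x": 0.22,"y": -2.49,"z": 1,"spin": -2.8},{"x": 0.22,"y": -2.49,"z": 1.5,"spin": -4.2},{"x": 0.22,"y": -2.49,"z": 2,"spin": -5.6},{"x": 0.22,"y": -2.49,"z": 2,"spin": -6.96}]'

```text
clock: 23.95
position: [0.453, 0.1741, 0.1005]
ee_rot: [0.849, 0.528, -0.003, -0.001]
contact_force: [0.2, -0.3, 0.0]
grip_width: 0.637
grip_force: 0.0
```

jog_arm --moves '[{"x": 0,"y": 0,"z": 0,"spin": 0},{"x": 0,"y": 0,"z": 0,"spin": 0}]'

```text
clock: 24.15
position: [0.4552, 0.1741, 0.1035]
ee_rot: [0.853, 0.523, -0.0, -0.0]
contact_force: [-0.1, 0.3, -0.4]
grip_width: 0.639
grip_force: 0.0
```

Run:
```python
from h import *
plan((.4535,.1764,.02,63.6),(.4535,.1764,-.031,63.6))
```

```text
at [0.4552 0.1741 0.1035] 63.02 F [-0.1  0.3 -0.4] grip 0.639 t 24.1
x 0.031 y -0.063 z 2.087 spin -0.097 rows 1.7
x 0.000 y 0.000 z 1.275 spin -0.000 rows 1.0
```

jog_arm --moves '[{"x": 0.03,"y": -0.06,"z": 1,"spin": -0.1},{"x": 0.03,"y": -0.06,"z": 2,"spin": -0.1},{"x": 0.03,"y": -0.06,"z": 2.8,"spin": -0.1},{"x": 0.03,"y": -0.06,"z": 3.3,"spin": -0.1},{"x": 0.03,"y": -0.06,"z": 3.3,"spin": -0.1}]'

```text
clock: 24.65
position: [0.4523, 0.1759, -0.0301]
ee_rot: [0.849, 0.528, -0.002, -0.0]
contact_force: [-0.2, 0.2, 0.3]
grip_width: 0.639
grip_force: 0.0
```

jog_arm --moves '[{"x": 0,"y": 0,"z": 0,"spin": 0},{"x": 0,"y": 0,"z": 0,"spin": 0},{"x": 0,"y": 0,"z": 0,"spin": 0},{"x": 0,"y": 0,"z": 0,"spin": 0},{"x": 0,"y": 0,"z": 0,"spin": 0}]' --gripper 1

```text
clock: 25.15
position: [0.4544, 0.1766, -0.0273]
ee_rot: [0.849, 0.529, 0.001, 0.0]
contact_force: [-1.9, -1.4, 9.7]
grip_width: 0.339
grip_force: 30.0
```

Run:
```python
from h import *
d=snap('side');plan((.4535,.1764,.06,63.6))
u0,v0=px(d,(.4535,.15,.02));u0=int(u0);v0=int(v0);print(u0,v0)
for v in range(v0-22,v0+12,2): print(v,[tuple(int(k) for k in w(d,u,v)*1e3) for u in range(u0-12,u0+13,4)])
```

```text
at [ 0.4544  0.1766 -0.0273] 63.86 F [-2.5 -1.  10.4] grip 0.34 t 25.2
x -0.014 y -0.018 z -2.182 spin 0.044 rows 1.7
199 192
170 [(532, 1457, -378), (433, 176, 86), (462, 336, 26), (477, 347, 22), (469, 162, 88), (482, 167, 86), (526, 398, 0)]
172 [(439, 390, 1), (433, 174, 80), (459, 311, 28), (477, 344, 15), (469, 163, 81), (481, 165, 80), (523, 374, 1)]
174 [(437, 374, 0), (433, 177, 72), (458, 306, 23), (476, 341, 9), (468, 162, 75), (481, 168, 72), (520, 354, 1)]
176 [(435, 354, 0), (433, 178, 65), (458, 308, 15), (475, 337, 3), (468, 160, 69), (481, 164, 67), (516, 331, 2)]
178 [(434, 336, 0), (432, 177, 59), (458, 306, 8), (473, 321, 2), (468, 162, 62), (480, 161, 61), (514, 319, 0)]
180 [(431, 314, 0), (432, 176, 53), (457, 299, 4), (471, 306, 0), (468, 161, 56), (480, 161, 55), (511, 297, 1)]
182 [(429, 292, 2), (432, 177, 46), (455, 283, 3), (469, 287, 0), (467, 162, 49), (481, 168, 45), (508, 275, 2)]
184 [(428, 277, 0), (431, 177, 39), (453, 261, 5), (467, 272, 0), (467, 160, 43), (480, 165, 39), (506, 261, 0)]
186 [(426, 259, 0), (431, 176, 32), (444, 184, 28), (457, 18
[... 249 characters left out ...]
 23), (484, 201, 5), (498, 206, 2)]
192 [(421, 210, 0), (432, 198, 3), (441, 158, 19), (452, 147, 22), (467, 162, 15), (483, 193, 1), (496, 191, 1)]
194 [(419, 190, 1), (431, 183, 2), (441, 157, 12), (453, 152, 13), (467, 166, 7), (481, 178, 0), (493, 175, 0)]
196 [(417, 173, 1), (429, 166, 3), (440, 153, 7), (453, 153, 6), (466, 159, 2), (479, 166, 0), (490, 153, 3)]
198 [(416, 160, 0), (428, 159, 0), (440, 150, 2), (452, 151, 0), (464, 145, 2), (477, 147, 0), (479, 76, 30)]
200 [(414, 145, 0), (426, 141, 0), (438, 139, 0), (450, 132, 2), (462, 132, 1), (474, 130, 1), (477, 57, 31)]
202 [(412, 127, 0), (424, 126, 0), (436, 119, 2), (448, 120, 0), (460, 118, 0), (472, 113, 1), (475, 46, 30)]
```

jog_arm --moves '[{"x": 0,"y": 0,"z": -0.8,"spin": 0},{"x": 0,"y": 0,"z": -1.6,"spin": 0},{"x": 0,"y": 0,"z": -2.4,"spin": 0},{"x": 0,"y": 0,"z": -3.2,"spin": 0},{"x": 0,"y": 0,"z": -3.2,"spin": 0}]'

```text
clock: 25.7
position: [0.4559, 0.1773, 0.1038]
ee_rot: [0.849, 0.529, 0.003, 0.001]
contact_force: [1.8, 0.1, -1.2]
grip_width: 0.338
grip_force: 30.0
```

Run:
```python
from h import *
d=snap('side');plan((.5248,-.013,.1,82.3),(.5248,-.013,-.003,82.3))
u0,v0=px(d,(.4535,.15,.145));u0=int(u0);v0=int(v0);print(u0,v0)
for v in range(v0-8,v0+14,1): print(v,[tuple(int(k) for k in w(d,u,v)*1e3) for u in range(u0-9,u0+10,3)])
```

```text
at [0.455  0.1767 0.1017] 63.86 F [-0.1 -0.3 -1.4] grip 0.338 t 25.8
x -3.489 y 3.656 z 0.043 spin -3.074 rows 4.0
x 0.000 y 0.000 z 2.575 spin -0.000 rows 2.1
197 154
146 [(428, 183, 161), (436, 178, 162), (446, 182, 161), (456, 190, 158), (465, 188, 158), (470, 158, 166), (480, 164, 164)]
147 [(428, 189, 156), (436, 172, 161), (445, 178, 159), (455, 179, 158), (463, 175, 158), (470, 159, 163), (480, 163, 161)]
148 [(428, 189, 153), (435, 170, 159), (444, 172, 157), (453, 169, 158), (462, 167, 158), (470, 159, 160), (480, 164, 158)]
149 [(542, 1451, -249), (435, 169, 156), (443, 162, 157), (452, 160, 157), (461, 159, 157), (470, 158, 157), (480, 164, 155)]
150 [(543, 1461, -258), (434, 164, 154), (443, 157, 156), (451, 152, 157), (460, 153, 156), (470, 157, 154), (480, 164, 151)]
151 [(543, 1467, -266), (434, 162, 152), (443, 156, 153), (451, 149, 155), (460, 151, 154), (470, 156, 151), (646, 1454, -268)]
152 [(543, 1465, -271), (434, 162, 148), (443, 157, 150), (451, 148, 152), (460, 152, 150), (470, 159, 147), (646, 1456, -275)]
153 [(543, 1466, -278), (434, 164, 145), (442, 156, 
[... 1271 characters left out ...]
60, -337)]
163 [(541, 1470, -340), (558, 1471, -341), (574, 1459, -338), (592, 1464, -341), (610, 1466, -343), (628, 1468, -345), (644, 1460, -343)]
164 [(541, 1474, -347), (557, 1465, -345), (574, 1456, -344), (592, 1466, -348), (609, 1464, -348), (628, 1469, -352), (644, 1458, -349)]
165 [(540, 1471, -352), (557, 1466, -352), (574, 1457, -350), (591, 1460, -352), (609, 1461, -354), (627, 1467, -357), (643, 1456, -354)]
166 [(539, 1461, -355), (556, 1461, -356), (574, 1464, -358), (592, 1465, -360), (609, 1461, -360), (627, 1463, -362), (643, 1455, -360)]
167 [(539, 1459, -360), (556, 1455, -360), (574, 1465, -365), (591, 1464, -366), (609, 1465, -367), (626, 1461, -367), (644, 1459, -368)]
```

jog_arm --moves '[{"x": -0.9,"y": 0.9,"z": 0,"spin": -0.7},{"x": -1.8,"y": 1.8,"z": 0,"spin": -1.4},{"x": -2.7,"y": 2.7,"z": 0,"spin": -2.1},{"x": -3.49,"y": 3.65,"z": 0,"spin": -2.8},{"x": -3.49,"y": 3.65,"z": 0,"spin": -3.07}]'

```text
clock: 26.25
position: [0.5243, -0.0197, 0.0985]
ee_rot: [0.755, 0.656, -0.001, 0.0]
contact_force: [-1.1, 1.4, -0.7]
grip_width: 0.334
grip_force: 30.0
```

jog_arm --moves '[{"x": 0,"y": 0,"z": 0.5,"spin": 0},{"x": 0,"y": 0,"z": 1,"spin": 0},{"x": 0,"y": 0,"z": 1.3,"spin": 0},{"x": 0,"y": 0,"z": 1.3,"spin": 0},{"x": 0,"y": 0,"z": 1.3,"spin": 0}]'

```text
clock: 26.75
position: [0.5235, -0.0129, 0.0479]
ee_rot: [0.753, 0.658, -0.0, -0.0]
contact_force: [0.2, -0.5, -0.4]
grip_width: 0.337
grip_force: 30.0
```

Run:
```python
from h import *
d=snap('side');plan((.5248,-.013,.045,82.3),(.5248,-.013,-.0055,82.3))
u0,v0=px(d,(.52,-.037,.085));u0=int(u0);v0=int(v0);print(u0,v0)
for v in range(v0-10,v0+14,2): print(v,[tuple(int(k) for k in w(d,u,v)*1e3) for u in range(u0-12,u0+13,3)])
```

```text
at [ 0.5239 -0.013   0.0484] 82.32 F [ 0.1 -0.3 -0.7] grip 0.338 t 26.8
x 0.002 y 0.024 z 0.085 spin 0.004 rows 0.1
x 0.000 y 0.000 z 1.262 spin -0.000 rows 1.0
231 194
184 [(532, 253, 1), (498, -19, 110), (506, -19, 109), (517, -2, 102), (525, -5, 103), (534, -5, 102), (539, -23, 108), (547, -27, 109), (611, 238, 1)]
186 [(530, 243, -1), (498, -16, 103), (506, -22, 105), (515, -14, 101), (523, -17, 101), (531, -18, 101), (539, -22, 102), (547, -26, 103), (607, 220, 1)]
188 [(526, 218, 1), (498, -15, 97), (506, -19, 98), (512, -32, 102), (521, -31, 101), (529, -32, 101), (539, -25, 97), (547, -24, 96), (603, 203, 1)]
190 [(524, 206, 0), (532, 191, 5), (505, -22, 93), (511, -35, 98), (520, -36, 98), (528, -36, 97), (538, -26, 92), (587, 173, 7), (599, 184, 2)]
192 [(521, 185, 1), (531, 186, 0), (507, -14, 84), (511, -37, 93), (520, -35, 91), (528, -37, 91), (536, -36, 90), (585, 165, 4), (595, 166, 3)]
194 [(518, 169, 1), (528, 167, 1), (536, 162, 2), (511, -35, 86), (519, -37, 86), (528, -36, 85), (537, -35, 84), (582, 149, 4), (591, 146, 4)]
196 [(504, 76, 34), (525, 150, 1), (522, 78, 32), (511, -35, 80), (520, -36, 80), (528, -37, 79), (536, -36, 78), (580, 138, 2), (589, 135, 2)]
198 [(502, 65, 32), (510, 63, 32), (522, 75, 26), (530, 74, 26), (539, 72, 26), (548, 70, 26), (557, 70, 25), (577, 120, 2), (586, 119, 2)]
200 [(499, 50, 32), (508, 48, 32), (520, 66, 24), (529, 65, 23), (538, 66, 22), (547, 64, 22), (554, 55, 25), (570, 89, 10), (579, 85, 10)]
202 [(497, 35, 32), (506, 34, 32), (518, 56, 22), (527, 53, 22), (535, 47, 24), (544, 47, 23), (551, 40, 25), (564, 59, 16), (573, 58, 16)]
204 [(495, 20, 33), (503, 21, 32), (515, 36, 24), (524, 37, 23), (532, 34, 23), (538, 20, 29), (547, 16, 30), (564, 56, 11), (572, 53, 12)]
206 [(492, 7, 33), (501, 8, 31), (512, 17, 26), (520, 17, 25), (529, 16, 25), (537, 14, 25), (546, 12, 25), (561, 44, 10), (569, 39, 12)]
```

jog_arm --moves '[{"x": 0,"y": 0.02,"z": 0.4,"spin": 0},{"x": 0,"y": 0.02,"z": 0.8,"spin": 0},{"x": 0,"y": 0.02,"z": 1.1,"spin": 0},{"x": 0,"y": 0.02,"z": 1.2,"spin": 0},{"x": 0,"y": 0.02,"z": 1.2,"spin": 0}]'

```text
clock: 27.3
position: [0.5243, -0.0131, -0.0001]
ee_rot: [0.753, 0.658, -0.0, -0.0]
contact_force: [-0.7, -0.1, -1.1]
grip_width: 0.339
grip_force: 30.0
```

jog_arm --moves '[{"x": 0,"y": 0,"z": 0.08,"spin": 0},{"x": 0,"y": 0,"z": 0.14,"spin": 0},{"x": 0,"y": 0,"z": 0.14,"spin": 0}]'

```text
clock: 27.6
position: [0.5249, -0.0132, -0.0053]
ee_rot: [0.753, 0.658, 0.0, 0.0]
contact_force: [1.3, 0.1, 0.8]
grip_width: 0.34
grip_force: 30.0
```

jog_arm --moves '[{"x": 0,"y": 0,"z": 0.03,"spin": 0},{"x": 0,"y": 0,"z": 0.03,"spin": 0},{"x": 0,"y": 0,"z": 0.03,"spin": 0},{"x": 0,"y": 0,"z": 0.03,"spin": 0}]' --gripper 0

```text
clock: 28.0
position: [0.5255, -0.0132, -0.0062]
ee_rot: [0.753, 0.658, 0.001, 0.001]
contact_force: [1.3, -1.0, 10.6]
grip_width: 0.499
grip_force: 5.7
```

jog_arm --moves '[{"x": 0,"y": 0,"z": -0.6,"spin": 0},{"x": 0,"y": 0,"z": -1.5,"spin": 0},{"x": 0,"y": 0,"z": -2.5,"spin": 0},{"x": 0,"y": 0,"z": -2.8,"spin": 0},{"x": 0,"y": 0,"z": -2.8,"spin": 0}]'

```text
clock: 28.5
position: [0.5254, -0.0133, 0.1068]
ee_rot: [0.753, 0.658, 0.001, 0.001]
contact_force: [-0.6, -0.3, -0.3]
grip_width: 0.499
grip_force: 0.0
```

Run:
```python
from h import *
d=snap('side');plan((.4578,.3325,.1,73.1),(.4578,.3325,-.028,73.1))
u0,v0=px(d,(.524,-.037,.04));u0=int(u0);v0=int(v0);print(u0,v0)
for v in range(v0-10,v0+8,1): print(v,[tuple(int(k) for k in w(d,u,v)*1e3) for u in range(u0-9,u0+10,3)])
```

```text
at [ 0.5245 -0.0134  0.1052] 82.3 F [-0.3  0.4 -0.5] grip 0.502 t 28.6
x 8.346 y -2.811 z 0.131 spin 1.533 rows 7.0
x 0.000 y 0.000 z 3.200 spin -0.000 rows 2.6
232 209
199 [(513, 60, 30), (524, 73, 24), (533, 73, 23), (542, 68, 24), (550, 66, 25), (564, 90, 13), (578, 111, 3)]
200 [(512, 52, 30), (522, 61, 26), (522, 8, 48), (529, 2, 50), (539, 6, 48), (559, 66, 21), (573, 85, 11)]
201 [(510, 42, 32), (513, 5, 47), (520, 0, 49), (529, -1, 49), (537, 0, 48), (554, 38, 30), (568, 61, 18)]
202 [(509, 39, 30), (511, -3, 48), (518, -10, 50), (528, -6, 48), (536, -8, 48), (554, 37, 27), (567, 58, 16)]
203 [(509, 34, 29), (510, -6, 46), (518, -14, 49), (526, -16, 49), (534, -16, 49), (553, 35, 24), (566, 56, 14)]
204 [(507, 27, 29), (510, -10, 45), (516, -23, 50), (525, -21, 48), (533, -25, 49), (550, 18, 29), (566, 54, 12)]
205 [(505, 16, 31), (510, -8, 41), (515, -29, 50), (524, -28, 48), (532, -31, 49), (547, 5, 31), (565, 48, 11)]
206 [(505, 14, 28), (509, -13, 40), (514, -32, 48), (522, -35, 49), (531, -34, 47), (545, -4, 33), (563, 39, 12)]
207 [(504, 5, 29), (510, -9, 35), (514, -33
[... 413 characters left out ...]
)]
211 [(498, -29, 33), (509, -15, 26), (514, -36, 35), (522, -37, 34), (530, -37, 33), (540, -29, 29), (557, 10, 10)]
212 [(497, -33, 32), (506, -30, 30), (513, -39, 33), (522, -38, 32), (530, -38, 31), (539, -37, 30), (555, 0, 11)]
213 [(496, -37, 31), (505, -37, 30), (513, -41, 31), (521, -40, 30), (529, -43, 30), (537, -44, 30), (554, -3, 10)]
214 [(495, -46, 32), (504, -41, 29), (512, -42, 28), (521, -42, 27), (529, -45, 28), (537, -45, 27), (551, -17, 13)]
215 [(494, -52, 31), (504, -42, 26), (512, -43, 26), (521, -43, 25), (529, -45, 25), (537, -47, 25), (551, -22, 12)]
216 [(493, -59, 32), (504, -43, 24), (512, -45, 24), (520, -46, 23), (528, -48, 23), (537, -48, 23), (542, -63, 29)]
```

Module seated: its top is flat at 0.048–0.049, with the floor at 0.022. Going for the other module.

jog_arm --moves '[{"x": 1.1,"y": -0.35,"z": 0,"spin": 0},{"x": 2.2,"y": -0.7,"z": 0,"spin": 0},{"x": 3.3,"y": -1.05,"z": 0,"spin": 0},{"x": 4.2,"y": -1.4,"z": 0,"spin": 0},{"x": 4.2,"y": -1.4,"z": 0,"spin": 0}]' --gripper -0.28

```text
clock: 29.05
position: [0.4889, 0.1659, 0.1038]
ee_rot: [0.751, 0.661, -0.0, -0.001]
contact_force: [0.1, -0.1, -0.3]
grip_width: 0.638
grip_force: 0.0
```

jog_arm --moves '[{"x": 1.1,"y": -0.35,"z": 0,"spin": 0.5},{"x": 2.2,"y": -0.7,"z": 0,"spin": 1},{"x": 3.3,"y": -1.05,"z": 0,"spin": 1.53},{"x": 4.15,"y": -1.41,"z": 0.1,"spin": 1.53},{"x": 4.15,"y": -1.41,"z": 0.1,"spin": 1.53}]'

```text
clock: 29.55
position: [0.4545, 0.3371, 0.0992]
ee_rot: [0.801, 0.598, -0.001, -0.001]
contact_force: [-0.4, 0.1, -0.6]
grip_width: 0.645
grip_force: 0.0
```

Run:
```python
from mod import *
plan((.4578,.3325,.1,73.1),(.4578,.3325,-.028,73.1))
d=snap('side')
u0,v0=px(d,(.457,.31,.02));u0=int(u0);v0=int(v0);print(u0,v0)
for v in range(v0-7,v0+7,1): print(v,[tuple(int(k) for k in w(d,u,v)*1e3) for u in range(u0-9,u0+10,3)])
```

```text
at [0.4545 0.3371 0.0992] 73.47 F [-0.4  0.1 -0.6] grip 0.645 t 29.6
x -0.086 y 0.112 z -0.020 spin 0.062 rows 0.1
x 0.000 y 0.000 z 3.200 spin -0.000 rows 2.6
194 174
167 [(522, 1467, -362), (539, 1463, -362), (556, 1464, -363), (574, 1461, -364), (591, 1461, -365), (609, 1462, -366), (627, 1468, -370)]
168 [(522, 1470, -369), (539, 1461, -367), (451, 359, 26), (573, 1454, -367), (591, 1458, -370), (608, 1456, -371), (626, 1463, -374)]
169 [(521, 1459, -372), (538, 1455, -371), (449, 346, 28), (460, 348, 26), (470, 344, 27), (605, 1432, -368), (624, 1450, -376)]
170 [(519, 1446, -373), (537, 1449, -375), (448, 337, 27), (459, 338, 26), (469, 334, 27), (486, 397, 3), (498, 401, 1)]
171 [(433, 405, 0), (443, 396, 3), (447, 326, 27), (458, 328, 26), (468, 325, 26), (485, 385, 4), (496, 393, 0)]
172 [(432, 391, 1), (442, 380, 5), (447, 321, 26), (457, 319, 26), (467, 324, 23), (484, 377, 3), (495, 380, 1)]
173 [(431, 386, 0), (441, 371, 4), (446, 316, 24), (456, 311, 25), (466, 315, 23), (482, 367, 3), (494, 377, -1)]
174 [(430, 375, 0), (440, 365, 3), (446, 313, 21), (456, 311, 21), (466, 311, 21), (481, 353, 4), (492, 360, 1)]
175 [(429, 364, 0), (439, 353, 3), (445, 313, 18), (455, 311, 18), (465, 309, 18), (480, 349, 2), (491, 354, 0)]
176 [(428, 354, 0), (438, 343, 4), (445, 312, 15), (455, 310, 15), (465, 309, 14), (479, 341, 1), (489, 339, 1)]
177 [(427, 345, 0), (437, 340, 1), (445, 311, 11), (455, 310, 11), (465, 308, 11), (478, 335, 0), (489, 334, 0)]
178 [(426, 333, 1), (436, 325, 3), (445, 312, 7), (455, 307, 8), (465, 311, 6), (477, 327, 0), (487, 323, 0)]
179 [(425, 321, 2), (435, 319, 2), (445, 314, 3), (455, 312, 3), (465, 307, 4), (476, 317, 0), (485, 309, 2)]
180 [(425, 315, 0), (434, 312, 1), (445, 312, 0), (454, 305, 2), (464, 305, 1), (474, 303, 1), (485, 302, 1)]
```

jog_arm --moves '[{"x": -0.08,"y": 0.11,"z": 1,"spin": 0},{"x": -0.08,"y": 0.11,"z": 2,"spin": 0},{"x": -0.08,"y": 0.11,"z": 2.8,"spin": 0},{"x": -0.08,"y": 0.11,"z": 3.15,"spin": 0},{"x": -0.08,"y": 0.11,"z": 3.15,"spin": 0}]'

```text
clock: 30.1
position: [0.4601, 0.3268, -0.0267]
ee_rot: [0.803, 0.595, -0.002, -0.0]
contact_force: [-1.4, -0.7, -0.4]
grip_width: 0.639
grip_force: 0.0
```

jog_arm --moves '[{"x": 0,"y": 0,"z": 0,"spin": 0},{"x": 0,"y": 0,"z": 0,"spin": 0},{"x": 0,"y": 0,"z": 0,"spin": 0},{"x": 0,"y": 0,"z": 0,"spin": 0},{"x": 0,"y": 0,"z": 0,"spin": 0}]' --gripper 1

```text
clock: 30.6
position: [0.4614, 0.3287, -0.0241]
ee_rot: [0.803, 0.596, 0.001, 0.0]
contact_force: [-1.4, -0.7, 10.1]
grip_width: 0.34
grip_force: 30.0
```

Run:
```python
from h import *
print(get_state()['position'],yaw())
```

```text
[ 0.46137162  0.32873284 -0.02405589] 73.12727556955227
```

jog_arm --moves '[{"x": 0,"y": 0,"z": -0.8,"spin": 0},{"x": 0,"y": 0,"z": -1.6,"spin": 0},{"x": 0,"y": 0,"z": -2.4,"spin": 0},{"x": 0,"y": 0,"z": -3,"spin": 0},{"x": 0,"y": 0,"z": -3,"spin": 0}]'

```text
clock: 31.1
position: [0.4624, 0.3296, 0.0985]
ee_rot: [0.803, 0.596, 0.003, 0.0]
contact_force: [-0.4, 0.2, -0.9]
grip_width: 0.338
grip_force: 30.0
```

Run:
```python
from h import *
plan((.532,.0462,.1,82.3))
```

```text
at [0.4624 0.3296 0.0985] 73.12 F [-0.4  0.2 -0.9] grip 0.338 t 31.1
x -6.274 y 3.722 z -0.037 spin -1.529 rows 5.8
```

jog_arm --moves '[{"x": -1,"y": 0.6,"z": 0,"spin": 0},{"x": -2,"y": 1.2,"z": 0,"spin": 0},{"x": -3.2,"y": 1.9,"z": 0,"spin": 0},{"x": -3.2,"y": 1.9,"z": 0,"spin": 0}]'

```text
clock: 31.5
position: [0.4976, 0.1774, 0.0943]
ee_rot: [0.805, 0.593, -0.001, 0.001]
contact_force: [-0.9, 0.8, -1.4]
grip_width: 0.336
grip_force: 30.0
```

jog_arm --moves '[{"x": -1,"y": 0.6,"z": 0,"spin": -0.5},{"x": -2,"y": 1.2,"z": 0,"spin": -1},{"x": -3.15,"y": 1.83,"z": 0,"spin": -1.53},{"x": -3.15,"y": 1.83,"z": 0.6,"spin": -1.53},{"x": -3.15,"y": 1.83,"z": 1.2,"spin": -1.53}]'

```text
clock: 32.0
position: [0.5304, 0.0401, 0.0463]
ee_rot: [0.754, 0.657, 0.0, 0.0]
contact_force: [-0.3, 0.9, -1.1]
grip_width: 0.334
grip_force: 30.0
```

jog_arm --moves '[{"x": 0,"y": 0,"z": 0,"spin": 0},{"x": 0,"y": 0,"z": 0,"spin": 0}]'

```text
clock: 32.2
position: [0.5297, 0.0426, 0.0471]
ee_rot: [0.753, 0.658, -0.0, -0.0]
contact_force: [0.1, 0.1, -0.1]
grip_width: 0.338
grip_force: 30.0
```

Run:
```python
from h import *
d=snap('side');plan((.5316,.0432,.0485,82.3),(.5316,.0432,-.002,82.3))
u0,v0=px(d,(.528,.022,.085));u0=int(u0);v0=int(v0);print(u0,v0)
for v in range(v0-8,v0+12,2): print(v,[tuple(int(k) for k in w(d,u,v)*1e3) for u in range(u0-9,u0+10,2)])
```

```text
at [0.5303 0.0427 0.0478] 82.36 F [ 1.  -0.5  0. ] grip 0.333 t 32.2
x 0.016 y 0.032 z -0.018 spin 0.010 rows 0.0
x 0.000 y 0.000 z 1.262 spin -0.000 rows 1.0
230 186
178 [(505, 39, 105), (510, 36, 106), (518, 52, 99), (524, 52, 99), (530, 52, 98), (536, 49, 99), (541, 48, 99), (546, 44, 100), (550, 32, 105), (556, 33, 104)]
180 [(504, 37, 100), (510, 35, 100), (516, 37, 99), (521, 35, 99), (528, 38, 98), (533, 38, 97), (538, 33, 99), (544, 31, 99), (549, 29, 99), (556, 33, 97)]
182 [(505, 43, 91), (510, 35, 94), (515, 32, 95), (520, 27, 96), (525, 25, 97), (531, 26, 96), (537, 25, 96), (543, 26, 95), (550, 30, 93), (599, 250, 5)]
184 [(538, 252, 1), (510, 40, 86), (514, 27, 90), (519, 21, 93), (524, 18, 93), (530, 20, 92), (536, 19, 92), (542, 20, 91), (589, 234, 4), (598, 244, 0)]
186 [(536, 235, 1), (542, 232, 2), (514, 24, 86), (519, 24, 85), (525, 24, 85), (530, 19, 86), (536, 21, 85), (542, 22, 84), (587, 222, 2), (593, 217, 4)]
188 [(532, 217, 1), (539, 217, 1), (513, 22, 80), (519, 22, 80), (525, 23, 79), (530, 21, 80), (536, 20, 79), (542, 22, 78), (582, 196, 6), (588, 194, 6)]
190 [(530, 200, 1), (536, 198, 1), (541, 189, 5), (519, 25, 73), (525, 22, 73), (530, 20, 74), (536, 19, 73), (571, 175, 8), (580, 188, 2), (587, 188, 2)]
192 [(527, 184, 1), (534, 185, 0), (540, 183, 0), (546, 183, 0), (552, 177, 2), (559, 179, 0), (564, 174, 2), (571, 172, 2), (577, 170, 3), (583, 168, 3)]
194 [(524, 168, 1), (530, 165, 1), (538, 170, 0), (544, 168, 0), (550, 167, 0), (556, 165, 0), (562, 159, 1), (567, 154, 3), (573, 151, 4), (580, 152, 3)]
196 [(510, 77, 33), (528, 150, 1), (534, 147, 2), (541, 151, 0), (547, 148, 0), (552, 143, 2), (559, 143, 1), (552, 77, 29), (569, 132, 5), (576, 135, 3)]
```

jog_arm --moves '[{"x": 0.02,"y": 0.03,"z": 0.4,"spin": 0},{"x": 0.02,"y": 0.03,"z": 0.8,"spin": 0},{"x": 0.02,"y": 0.03,"z": 1.1,"spin": 0},{"x": 0.02,"y": 0.03,"z": 1.1,"spin": 0}]'

```text
clock: 32.65
position: [0.5308, 0.043, 0.0026]
ee_rot: [0.753, 0.658, -0.0, -0.0]
contact_force: [0.1, 1.2, 0.4]
grip_width: 0.336
grip_force: 30.0
```

jog_arm --moves '[{"x": 0,"y": 0,"z": 0.08,"spin": 0},{"x": 0,"y": 0,"z": 0.15,"spin": 0},{"x": 0,"y": 0,"z": 0.15,"spin": 0}]'

```text
clock: 32.95
position: [0.5322, 0.0428, -0.0021]
ee_rot: [0.753, 0.658, 0.001, 0.001]
contact_force: [2.0, -0.9, 2.6]
grip_width: 0.334
grip_force: 30.0
```

jog_arm --moves '[{"x": 0,"y": 0,"z": 0,"spin": 0},{"x": 0,"y": 0,"z": 0,"spin": 0},{"x": 0,"y": 0,"z": 0,"spin": 0},{"x": 0,"y": 0,"z": 0,"spin": 0}]' --gripper 0

```text
clock: 33.35
position: [0.5312, 0.0428, -0.0029]
ee_rot: [0.753, 0.658, -0.0, -0.0]
contact_force: [0.0, 0.7, -0.4]
grip_width: 0.495
grip_force: 0.0
```

jog_arm --moves '[{"x": 0,"y": 0,"z": -0.6,"spin": 0},{"x": 0,"y": 0,"z": -1.5,"spin": 0},{"x": 0,"y": 0,"z": -2.4,"spin": 0},{"x": 0,"y": 0,"z": -2.4,"spin": 0}]'

```text
clock: 33.75
position: [0.5337, 0.0431, 0.0972]
ee_rot: [0.753, 0.658, 0.002, 0.002]
contact_force: [0.7, 0.8, -0.3]
grip_width: 0.5
grip_force: 0.0
```

Run:
```python
from mod import *
plan((.415,.0023,.1,82.3),(.415,.0023,-.029,82.3))
d=snap('side')
u0,v0=px(d,(.53,.022,.04));u0=int(u0);v0=int(v0);print(u0,v0)
for v in range(v0-10,v0+6,2): print(v,[tuple(int(k) for k in w(d,u,v)*1e3) for u in range(u0-9,u0+10,3)])
```

```text
at [0.5337 0.0431 0.0972] 82.31 F [ 0.7  0.8 -0.3] grip 0.5 t 33.8
x -1.408 y -2.804 z -0.069 spin 0.002 rows 2.5
x 0.000 y 0.000 z 3.225 spin -0.000 rows 2.6
230 200
190 [(530, 202, 1), (539, 197, 1), (550, 202, 0), (558, 194, 1), (568, 190, 2), (576, 185, 3), (586, 183, 3)]
192 [(527, 180, 2), (537, 183, 0), (526, 67, 49), (535, 64, 49), (544, 65, 48), (573, 170, 3), (583, 167, 3)]
194 [(524, 167, 1), (534, 166, 1), (524, 52, 49), (532, 49, 49), (541, 50, 48), (569, 149, 5), (580, 152, 3)]
196 [(510, 79, 32), (519, 77, 32), (522, 39, 48), (529, 32, 50), (538, 34, 48), (548, 38, 46), (577, 138, 2)]
198 [(508, 65, 32), (517, 68, 30), (519, 24, 48), (528, 24, 47), (536, 24, 46), (545, 23, 46), (573, 119, 3)]
200 [(505, 46, 33), (516, 63, 25), (516, 8, 49), (525, 7, 48), (534, 9, 47), (544, 18, 42), (567, 89, 10)]
202 [(502, 31, 34), (514, 51, 24), (514, -2, 47), (521, -9, 50), (531, -6, 48), (539, -9, 48), (561, 57, 17)]
204 [(500, 19, 33), (510, 25, 29), (512, -16, 47), (519, -20, 48), (527, -24, 50), (536, -23, 49), (560, 52, 13)]
```

Both modules sit flat with tops at about 0.048. Now I push the drawer home.

jog_arm --moves '[{"x": -0.7,"y": -1,"z": 0,"spin": 0},{"x": -1.4,"y": -2,"z": 0,"spin": 0},{"x": -1.4,"y": -2.8,"z": 0,"spin": 0},{"x": -1.4,"y": -2.8,"z": 0,"spin": 0},{"x": -1.4,"y": -2.8,"z": 0,"spin": 0}]' --gripper 1

```text
clock: 34.3
position: [0.4126, 0.002, 0.0928]
ee_rot: [0.753, 0.658, -0.0, 0.0]
contact_force: [0.4, -0.9, 0.0]
grip_width: 0.112
grip_force: 0.0
```

jog_arm --moves '[{"x": 0,"y": 0,"z": 1,"spin": 0},{"x": 0,"y": 0,"z": 2,"spin": 0},{"x": 0,"y": 0,"z": 2.8,"spin": 0},{"x": 0,"y": 0,"z": 3.1,"spin": 0},{"x": 0,"y": 0,"z": 3.1,"spin": 0}]'

```text
clock: 34.8
position: [0.4122, 0.0027, -0.0322]
ee_rot: [0.753, 0.658, -0.001, -0.001]
contact_force: [0.1, -0.3, -0.1]
grip_width: 0.005
grip_force: 0.0
```

Run:
```python
from h import *
plan((.4666,-.0047,-.027,82.3),(.541,-.0147,-.027,82.3))
```

```text
at [ 0.4122  0.0027 -0.0322] 82.35 F [ 0.1 -0.3 -0.1] grip 0.005 t 34.8
x -0.002 y 1.373 z -0.129 spin 0.008 rows 1.1
x 0.001 y 1.877 z -0.000 spin -0.000 rows 1.5
```

jog_arm --moves '[{"x": 0,"y": 0.3,"z": -0.1,"spin": 0},{"x": 0,"y": 0.6,"z": -0.1,"spin": 0},{"x": 0,"y": 0.85,"z": -0.1,"spin": 0},{"x": 0,"y": 1.1,"z": -0.1,"spin": 0},{"x": 0,"y": 1.4,"z": -0.1,"spin": 0}]'

```text
clock: 35.3
position: [0.4691, -0.0055, -0.0266]
ee_rot: [0.753, 0.658, -0.0, 0.0]
contact_force: [-3.2, 1.7, 2.0]
grip_width: 0.003
grip_force: 1.1
```

jog_arm --moves '[{"x": 0,"y": 0.25,"z": 0,"spin": 0},{"x": 0,"y": 0.5,"z": 0,"spin": 0},{"x": 0,"y": 0.75,"z": 0,"spin": 0},{"x": 0,"y": 1,"z": 0,"spin": 0},{"x": 0,"y": 1,"z": 0,"spin": 0}]'

```text
clock: 35.8
position: [0.5094, -0.0107, -0.0269]
ee_rot: [0.753, 0.658, 0.0, 0.0]
contact_force: [0.4, -0.4, -0.5]
grip_width: 0.009
grip_force: 0.0
```

jog_arm --moves '[{"x": 0,"y": 0.12,"z": 0,"spin": 0},{"x": 0,"y": 0.24,"z": 0,"spin": 0},{"x": 0,"y": 0.36,"z": 0,"spin": 0},{"x": 0,"y": 0.45,"z": 0,"spin": 0},{"x": 0,"y": 0.45,"z": 0,"spin": 0}]'

```text
clock: 36.3
position: [0.5263, -0.0131, -0.0269]
ee_rot: [0.753, 0.658, 0.0, 0.0]
contact_force: [-0.2, -0.2, -0.7]
grip_width: 0.007
grip_force: 0.0
```

jog_arm --moves '[{"x": 0,"y": 0.08,"z": 0,"spin": 0},{"x": 0,"y": 0.14,"z": 0,"spin": 0},{"x": 0,"y": 0.14,"z": 0,"spin": 0}]'

```text
clock: 36.6
position: [0.5278, -0.0134, -0.0275]
ee_rot: [0.753, 0.658, -0.003, -0.002]
contact_force: [-21.6, 2.9, 15.7]
grip_width: 0.003
grip_force: 10.8
```

Run:
```python
from h import *
plan((.541,-.0147,-.027,82.3))
d=snap('side')
for v in range(196,212,2): print(v,[tuple(int(k) for k in w(d,u,v)*1e3) for u in range(228,256,3)])
```

```text
at [ 0.5278 -0.0134 -0.0275] 82.34 F [-21.6   2.9  15.7] grip 0.003 t 36.6
x 0.013 y 0.330 z -0.013 spin 0.007 rows 0.3
196 [(543, 143, 3), (522, -23, 74), (531, -22, 73), (539, -21, 71), (566, 68, 32), (575, 68, 31), (583, 61, 33), (592, 59, 34), (583, -16, 66), (592, -18, 66)]
198 [(540, 130, 2), (522, -21, 67), (531, -20, 66), (539, -23, 66), (563, 55, 31), (571, 49, 33), (580, 46, 34), (590, 52, 30), (581, -25, 64), (589, -29, 64)]
200 [(537, 112, 3), (522, -22, 62), (531, -19, 59), (539, -24, 61), (560, 38, 32), (569, 36, 32), (577, 35, 32), (586, 33, 32), (577, -42, 65), (586, -42, 64)]
202 [(535, 100, 1), (522, -21, 55), (531, -21, 54), (539, -22, 54), (557, 25, 32), (565, 19, 34), (574, 19, 33), (584, 25, 29), (574, -56, 65), (582, -60, 66)]
204 [(532, 82, 3), (522, -21, 49), (530, -24, 49), (539, -20, 47), (554, 9, 32), (562, 6, 33), (571, 5, 33), (580, 8, 31), (573, -62, 62), (580, -70, 65)]
206 [(529, 68, 2), (522, -22, 43), (530, -23, 43), (539, -20, 41), (551, -6, 33), (560, -6, 33), (568, -8, 33), (578, -4, 30), (570, -76, 63), (577, -80, 63)]
208 [(527, 54, 2), (522, -20, 36), (530, -25, 38), (539, -22, 36), (548, -18, 33), (557, -18, 32), (565, -22, 33), (573, -24, 33), (567, -87, 62), (574, -95, 65)]
210 [(524, 38, 3), (522, -22, 31), (530, -23, 30), (538, -26, 31), (546, -31, 33), (554, -33, 33), (562, -36, 33), (571, -36, 33), (578, -42, 34), (571, -107, 64)]
```

A hard stop at 21 N, right at the expected home position. Backing off and lifting away, then a final check.

jog_arm --moves '[{"x": 0,"y": -0.3,"z": 0,"spin": 0},{"x": 0,"y": -0.8,"z": 0,"spin": 0},{"x": 0,"y": -1.5,"z": 0,"spin": 0},{"x": 0,"y": -1.5,"z": 0,"spin": 0}]'

```text
clock: 37.05
position: [0.4689, -0.0056, -0.027]
ee_rot: [0.753, 0.658, -0.001, -0.0]
contact_force: [0.2, -0.6, -0.2]
grip_width: 0.003
grip_force: 0.0
```

jog_arm --moves '[{"x": -1,"y": -0.5,"z": -1,"spin": 0},{"x": -2,"y": -0.5,"z": -2,"spin": 0},{"x": -3,"y": -0.5,"z": -3,"spin": 0},{"x": -4,"y": -0.5,"z": -4,"spin": 0},{"x": -4,"y": -0.5,"z": -4,"spin": 0}]'

```text
clock: 37.55
position: [0.4311, -0.1647, 0.1361]
ee_rot: [0.754, 0.657, 0.001, 0.002]
contact_force: [-0.2, 0.4, -1.7]
grip_width: 0.006
grip_force: 0.0
```

Run:
```python
from col import *
t=c
plan((.541,-.0147,-.027,82.3))
for cam in(t,):
    im=cam['img'].astype(int);u0,v0=[int(k) for k in px(cam,(.567,.0525,.032))]
    s=im[v0-5:v0+6,u0-6:u0+7];g=np.clip(s[...,0]-np.maximum(s[...,1],s[...,2])-15,0,None).astype(float)
    vv,uu=np.mgrid[v0-5:v0+6,u0-6:u0+7];u=(uu*g).sum()/g.sum();v=(vv*g).sum()/g.sum();print('release',u,v,w(cam,u,v,.032),'was 222.58 200.75')
print('bar',w(t,252.2,147.7))
print('blue driver',[w(d,267.3,v).round(3) for v in (240,250,258)])
print('ledge edge',[w(d,u,203).round(3) for u in (226,228,230,232,234,236)])
```

```text
[117, 105, 88, 93, 108, 103, 94, 102, 116, 112, 98, 101, 118, 116, 94, 84, 79, 81, 82, 82, 83, 83, 81, 97, 108, 99, 79, 84, 99, 97, 81, 86, 83, 74, 67, 70, 74, 72, 65, 73, 78, 72, 71, 84, 99, 89, 87, 100]
[78, 72, 53, 44, 56, 57, 45, 57, 92, 73, 28, 67, 95, 80, 29, 20, 12, 23, 17, 18, 25, 31, 52, 78, 97, 93, 67, 38, 33, 35, 26, 20, 24, 18, 29, 22, 24, 26, 19, 19, 19, 14, 31, 52, 67, 68, 67, 73]
at [ 0.4318 -0.1652  0.1359] 82.05 F [-0.3  0.2 -0.9] grip 0.001 t 37.6
x 4.104 y 2.183 z 4.073 spin -0.041 rows 4.9
release 222.54140127388536 200.7324840764331 [0.56725489 0.05295956 0.032     ] was 222.58 200.75
bar [ 0.70629225 -0.04117655  0.18800031]
blue driver [array([ 0.526, -0.413,  0.14 ]), array([ 0.526, -0.413,  0.116]), array([ 0.527, -0.412,  0.097])]
ledge edge [array([0.528, 0.096, 0.001]), array([0.534, 0.093, 0.002]), array([0.54 , 0.092, 0.002]), array([0.546, 0.093, 0.001]), array([0.552, 0.091, 0.001]), array([0.546, 0.027, 0.029])]
```

```bash
python3 -c "
from workcell import *
print(close_job())"
```

```text
the job is handed in; nothing more can be done
None
```

I handed the job in after about 38 s of robot time, with every step done, but I viewed 18 pictures, over the limit of 14. At the last check the drawer was home (pushed against its stop, latching not checked separately), two modules sat flat in sockets 0 and 1, the screwdriver was back in the rack, the collar was at 6 and the display stood at about 110°.

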